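# Turn a plaster sprig block in the sloping carving vice

### The job

The rosette on the plaster block in the sloping vice is finished and its pencilled end is to be carved next. Slide the vice's upper jaw back, take the block out, and seat it again turned a quarter: the pencilled end, now down against the lower jaw, must look straight out from the sloping bed, with the opposite end flat on the bed, one side flat against the lower jaw and the block about the middle of the bed's width (you may lay it on the round plywood bat to change your hold). Then slide the jaw down against the block so that it holds it, let go, and leave the other things on the bench where they are.

Things in the scene. Friction and masses are not known exactly. Their poses are not given: they have to be found in the camera images.
- vice_seat (a point): Sloping vice, fixed (grey base 245 x 124 mm, bed 92 mm wide, 202 mm long, rising at 45 deg away from the worker). Point: corner where bed and lower fixed jaw meet, mid-width, 40 mm above the table. x runs up the slope along the bed, y level across it (left), z square out of the bed, up and towards the worker. Bed = plane z 0; lower jaw's face = plane x 0, 48 mm high. Yaw up to 0.3 rad.
- vice_jaw (a joint): Upper sliding jaw, m: the gap between the two jaws' faces is 55 mm + this value; 0 to 0.115, growing as it slides up the slope. Slides stiffly (7 N friction, 0.3 kg) and stays where it is left. Starts at about 0.046, against the block. Its face is 66 mm wide, 26 mm high above the bed.
- jaw_grip (a point): Upright dark wooden grip on the sliding jaw: 20 mm thick along y of vice_seat, 24 mm along the slope, free from 27 to 65 mm out from the bed. This point is in its middle, 48 mm out from the bed and 21 mm up the slope from the jaw's face; it moves with the jaw.
- block_centre (a point): Centre of the off-white plaster block, 100 x 60 x 60 mm, 0.3 to 0.6 kg. x lengthwise from pencilled end to plain end, y across, z out of the side with the rosette hollow. At the start its axes are parallel to vice_seat's and its centre at x 50, y within 4, z 30 mm of it (pencilled end on the lower jaw, rosette outward). When done, the centre is at x 30, y 0, z 50 mm of vice_seat.
- block_end (a point): Centre of the block's pencilled end (60 x 60 mm, a circle and a cross drawn on it), 50 mm from block_centre; axes as block_centre.
- bat: Round plywood bat 240 mm in diameter lying fixed on the table to the right of the vice, its flat top 13 mm above the table; a free place to lay the block. Origin at the centre of its underside.
- bowl: Small brown bowl, 124 mm wide and 45 mm high, left of the vice, a bystander. Origin at the centre of its underside.
- rib: Green kidney-shaped rib 50 x 82 x 9 mm lying in front of the vice, a bystander. Origin at the centre of its underside.
- loop_l: Large loop tool 202 x 32 x 15 mm lying in front of the vice, a bystander. Origin at the centre of its underside.
- loop_s: Small loop tool 176 x 20 x 12 mm lying on the left, a bystander. Origin at the centre of its underside.
- brush: Flat brush 184 x 28 x 13 mm lying on the left, a bystander. Origin at the centre of its underside.
Things that resemble listed ones, but are neither listed nor needed, are in the scene too. What is shaped like the part that bears block_centre but turquoise is not meant.

How it is judged:
By the outcome, as a careful person would: the job done as asked, in the order asked, and still so for the second after the job is handed in, with the robot touching nothing.
It also fails if it takes over 72 s, if anything falls off the work surface, if the arm or the gripper's body presses on something with over 40 N, if the wrist force passes 120 N, or if a joint passes its speed limit or range.

### The arm

A 7-joint arm with a two-finger parallel gripper is mounted at the origin on a cart in front of the work surface, level with it; the furniture and walls round the work are solid. World frame = base frame: x ahead of the robot, y to its left, z up, the work surface at z = 0. Lengths are in mm, angles in rad, forces in N, time in s.
With the tool pointing down it reaches from about 425 to 875 mm from the base axis. Payload 8.4 kg.
Tool frame: the origin (TCP) lies on the centre line of the jaws, within the pads' length; the fingertips stand 17 mm ahead of it and the grasp point (between the pads) lies 2 mm behind it; y points along the fingers, z is the direction in which the jaws open and shut, and the axes are right-handed (so a half turn about y gives the same grasp; the last joint's range is limited). The gripper opens to 87 mm and grips with 3 to 60 N. Pads are 19 mm wide; open, the fingers measure 117 mm over their backs; the gripper's body (75 mm by 190 mm) begins 51 mm behind the grasp point.
Start: joints at [1.141, 0.333, 0.04, 1.465, -0.013, 1.343, -0.059], TCP at [211.097, -614.738, 239.546] pointing down, gripper open.
Joint ranges: [-2.58, 2.58], [-0.38, 2.09], [-1.3, 1.39], [0.25, 2.4], [-1.5, 4.64], [0.08, 2.09], [-2.65, 2.65]. Speed limits (rad/s): [2.22, 2.22, 2.79, 2.79, 3.14, 3.14, 3.14].

### API

Orientations are given as a rotation vector (axis times angle).
In Python, from plant import env gives the robot as it stands.
- The arm moves only by the tool carry_out, never from a script. Its argument "moves" is a list that holds one entry, the list of rows, each a list of 5 numbers: the shift along the tool's x, y, z in cm, then the turn about the tool's y in rad, then the gripper's target within -1 to 1 (shut at 1, half-way at 0, fully open at -1). In form: [[[tx, ty, tz, yaw, hand], ...]]. A call has 1 to 5 rows; each row is the pose to reach, as a shift and turn from the pose commanded when the call began, along the tool's axes at that moment; what a row does not reach only later rows make up. A row lasts 1/12 s, in which the tool goes at most 41.7 mm and 7.16 degrees, less where a joint would pass 70% of its speed; a pose out of reach is approached as far as the arm can. A call with a gripper value outside its range is refused whole. The fingers move at their own pace and stop on an object; "grip_force" is the grip in N (left out, the last holds). Time passes only in rows, so rows that repeat a pose let the fingers close. It gives the time, the measured TCP pose, the force and the opening at its end, in the units of the state.
- env.get_state(): the state, without advancing time (a new reading comes with each control period).
- env.camera(name): name is "side" or "top" or "wrist"; returns a dict with "frame" (400x640x3 uint8, red, green, blue), "K" (3x3 intrinsics, pixels), "k1" (the pictures are not rectified: a ray, as slopes to the right and down, at radius r is drawn at 1 + k1 r^2 times it, then the intrinsics apply), "rvec" (rotation vector, rad) and "tvec" (3), from world to camera coordinates, as OpenCV has them. Camera axes: x right, y down, z forward; pixel columns grow to the right and rows downward; lengths in mm; the calibration is good to about 2 mm. A picture is of the moment at which its call begins. There is no depth.
- env.finish_job(): hands the job in, once; it reports no verdict.
The state is a dict: "time": time; "joint_positions": joint angles; "qvel": joint speeds; "joint_torque": joint torques, N m; "tool_pos": TCP position; "orientation": TCP orientation; "ft_force": force on the tool from outside, world axes, zero at the start; "torque": the same for the moment, N m; "gripper_width": finger opening in mm.
Only numpy, scipy, OpenCV 4.12 (cv2) and the standard library are available. Lean on these libraries where they do the work, as an engineer would, in place of code of your own. Each camera call takes 0.05 s, during which the arm holds its last target. There are 200 camera calls.

## Working session

There is one attempt and no reset: what is moved stays moved. The work goes in short steps, Python scripts to look and compute and a tool call to move; the robot and the scene stay as the last step left them, time stands still between calls to the robot, and variables do not carry over. Pictures are saved under pics/ and viewed, about 8 in all and at most 12, crops included, and the job is handed in when it is done.

Besides the shell and the picture viewer there is one more tool, called after "Emit:" in YAML: its name, and indented under it one key for each argument. carry_out: Moves the arm, as the interface text tells. Its arguments: {"type":"object","properties":{"moves":{"type":"array","items":{"type":"array","items":{"type":"array","items":{"type":"number"}}}},"grip_force":{"type":"number"}},"required":["moves"]}

```bash
mkdir -p pics
cat > h.py <<'E'
import numpy as np, cv2, pickle
from scipy.spatial.transform import Rotation as R
from plant import env
def snap(n):
    c=env.camera(n); c={k:(np.array(v,float) if k!='frame' else v) for k,v in c.items()}
    return c
def save(c,f,crop=None,s=1):
    im=c['frame'][:,:,::-1]
    if crop: x0,y0,x1,y1=crop; im=im[y0:y1,x0:x1]
    cv2.imwrite('pics/'+f,cv2.resize(im,None,fx=s,fy=s,interpolation=cv2.INTER_CUBIC))
def ray(c,u):
    K=c['K']; p=(np.array(u,float)-[K[0,2],K[1,2]])/[K[0,0],K[1,1]]
    q=p.copy(); k=float(c['k1'])
    for _ in range(20): q=p/(1+k*(q@q))
    Rm=R.from_rotvec(c['rvec'].ravel()).as_matrix()
    return -Rm.T@c['tvec'].ravel(), Rm.T@np.array([q[0],q[1],1])
def onplane(c,u,z):
    o,d=ray(c,u); return o+d*(z-o[2])/d[2]
def proj(c,P):
    P=np.atleast_2d(P); Rm=R.from_rotvec(c['rvec'].ravel()).as_matrix()
    X=P@Rm.T+c['tvec'].ravel(); q=X[:,:2]/X[:,2:]; r2=(q**2).sum(1,keepdims=True)
    q=q*(1+float(c['k1'])*r2); return q*[c['K'][0,0],c['K'][1,1]]+[c['K'][0,2],c['K'][1,2]]
def tri(c1,u1,c2,u2):
    o1,d1=ray(c1,u1);o2,d2=ray(c2,u2)
    t=np.linalg.lstsq(np.c_[d1,-d2],o2-o1,rcond=None)[0]
    a=o1+d1*t[0];b=o2+d2*t[1]; return (a+b)/2,np.linalg.norm(a-b)
def st():
    s=env.get_state(); Rm=R.from_rotvec(s['orientation']).as_matrix()
    print('t',round(s['time'],2),'pos',np.round(s['tool_pos'],1),'w',np.round(s['gripper_width'],1),'F',np.round(s['ft_force'],1)); return np.array(s['tool_pos']),Rm
E
python3 - <<'E'
from h import *
p,Rm=st(); print(Rm.round(3))
a=snap('top');b=snap('side');pickle.dump((a,b),open('c0.pkl','wb'))
for c in (a,b): print(ray(c,(320,200)),float(c['k1']),c['K'][0,0])
im=np.vstack([a['frame'],b['frame']])[:,:,::-1]
cv2.imwrite('pics/top.png',a['frame'][:,:,::-1]);cv2.imwrite('pics/side.png',b['frame'][:,:,::-1])
E
```

```text
t 0.0 pos [ 211.  -614.3  238.6] w 86.8 F [-0.  -0.1  1. ]
[[-0.946 -0.001  0.325]
 [-0.325  0.002 -0.946]
 [ 0.    -1.    -0.002]]
(array([ 311.56242004,  106.49348365, 1242.23740129]), array([ 0.19651017, -0.03684148, -0.97982355])) 0.02062382328826252 451.41662648039403
(array([ 27.24538317, 885.70150069, 765.06445234]), array([ 0.44488157, -0.69922622, -0.55970893])) -0.134393935565885 460.6803674358328
```

View pics/top.png

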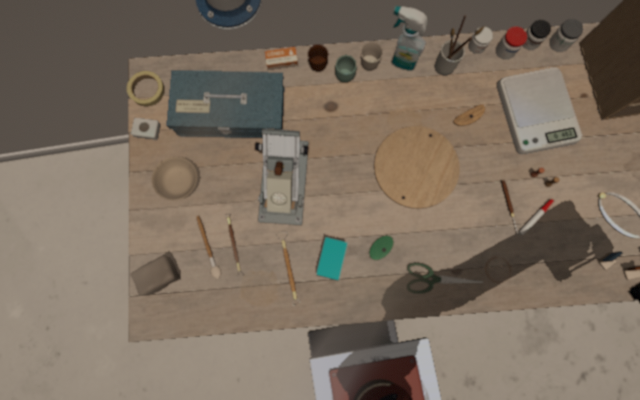

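View pics/side.png

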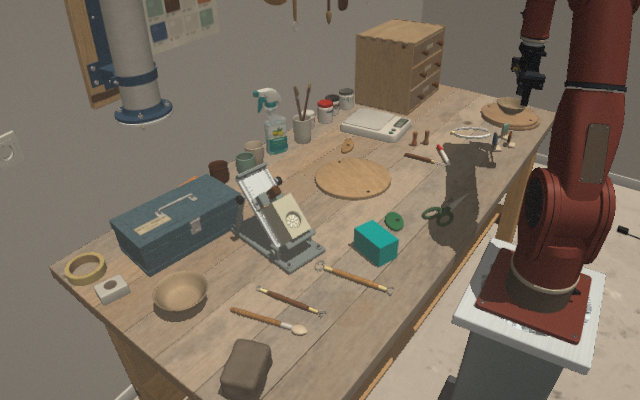

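The top picture shows the vice at about (283,178) with the block on it, the bat at (417,167) and a turquoise decoy at (332,258). The side picture shows the vice at (275,215). I'll zoom in on the vice in both.

Run:
```python
from h import *
a,b=pickle.load(open('c0.pkl','rb'))
A=cv2.resize(a['frame'][122:232,245:320],None,fx=5,fy=5,interpolation=cv2.INTER_CUBIC)
B=cv2.resize(b['frame'][160:270,228:333],None,fx=4,fy=5,interpolation=cv2.INTER_CUBIC)
cv2.imwrite('pics/z0.png',np.hstack([A,B])[:,:,::-1])
for u in [(417,167),(330,258)]: print(onplane(a,u,13))
```

```text
[ 605.93373329 -225.0260388    13.        ]
[395.5412965   60.48553059  13.        ]
```

View pics/z0.png

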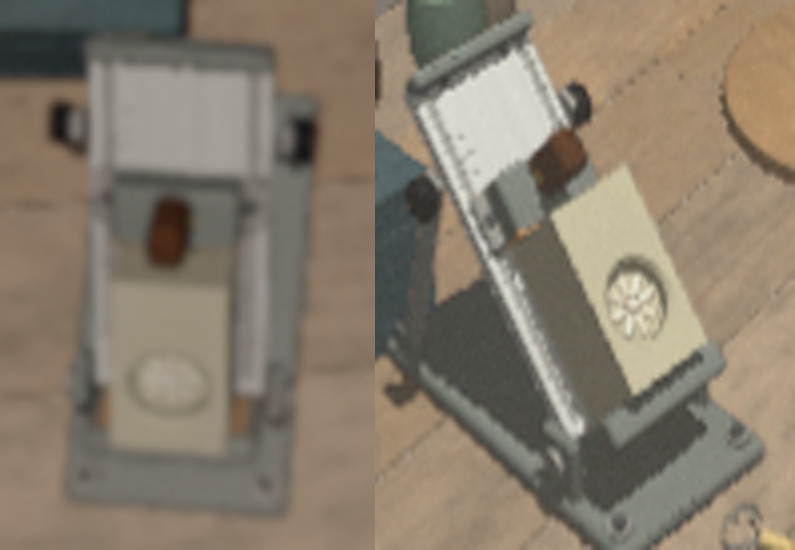

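Run:
```python
from h import *
a,b=pickle.load(open('c0.pkl','rb'))
T=[(267,178),(291.4,178.4),(266.4,211),(290,213)];S=[(272.3,203.6),(291.3,193),(292.3,239),(311.3,229)]
Q=[]
for t,s in zip(T,S):
    P,e=tri(a,t,b,s);Q.append(P);print(P.round(1),round(e,1))
Q=np.array(Q);print('len',np.linalg.norm(Q[0]-Q[2]),np.linalg.norm(Q[1]-Q[3]),'w',np.linalg.norm(Q[0]-Q[1]),np.linalg.norm(Q[2]-Q[3]))
d=(Q[0]+Q[1]-Q[2]-Q[3])[:2];w=(Q[0]+Q[2]-Q[1]-Q[3])[:2];print('yaw',np.arctan2(d[1],d[0]),np.arctan2(-w[0],w[1]))
c=Q.mean(0);
# model: face centre in seat frame (50,~0,60)
for yaw in [np.arctan2(d[1],d[0]),np.arctan2(-w[0],w[1])]:
    h=np.array([np.cos(yaw),np.sin(yaw),0]);up=np.array([0,0,1])
    X=(h+up)/2**.5;Z=(up-h)/2**.5; print('seat',(c-50*X-60*Z).round(1))
# base outline on z~8: top crop corners of grey base front
for u in [(70,490),(285,510),(315,100)]:
    print(onplane(a,(u[0]/5+245,u[1]/5+122),12).round(1))
p,Rm=st()
```

```text
[607.7 186.1 148.1] 1.5
[595.6 125.8 148.6] 3.2
[538.9 205.8  82.3] 0.4
[524.1 146.   78.5] 0.5
len 97.24937532389514 102.1705262015217 w 61.48474118554789 61.66141570675196
yaw -0.2769775769628972 -0.22026987802726558
seat [573.4 164.   36.6]
seat [573.5 164.4  36.6]
[530.9 235.4  12. ]
[500.1 120.4  12. ]
[730.6  65.6  12. ]
t 0.1 pos [ 211.  -614.4  238.7] w 87.2 F [0.  0.2 0. ]
```

```bash
cat >> h.py <<'E'
YAW=-0.245; SEAT=np.array([573.5,164,40.])
def seat(x,y,z,yaw=None,s=None):
    yaw=YAW if yaw is None else yaw; s=SEAT if s is None else s
    h=np.array([np.cos(yaw),np.sin(yaw),0]);up=np.array([0,0,1.]);l=np.cross(up,h)
    return s+x*(h+up)/2**.5+y*l+z*(up-h)/2**.5
def plan(path):
    """path: list of (world TCP target, heading of tool z in rad or None); prints tool shifts in cm and turn, in chained frames"""
    p,Rm=st()
    for P,hd in path:
        sh=Rm.T@(np.array(P)-p)/10
        cur=np.arctan2(Rm[1,2],Rm[0,2]); t=0 if hd is None else -((hd-cur+np.pi)%(2*np.pi)-np.pi)
        print(np.round(P,0),'->',sh.round(2),round(t,3))
        p=np.array(P,float); Rm=Rm@R.from_rotvec([0,t,0]).as_matrix()
E
python3 - <<'E'
from h import *
g=seat(122+6,0,48+6); print(g, seat(50,0,30))
p0=np.array([211,-614,238.6]);e=g+[0,0,110]
h0=np.arctan2(-.946,.325);he=YAW+np.pi/2
plan([(p0+(e-p0)*k/5+[0,0,[30,40,40,20,0][k-1]],h0+(he-h0)*k/5) for k in range(1,6)])
E
```

```text
[624.26331041 151.30802157 168.69343418] [587.21981362 160.56973556  96.56854249]
t 0.1 pos [ 211.  -614.4  238.7] w 87.2 F [0.  0.2 0. ]
[ 294. -461.  277.] -> [-12.8   -3.77 -11.83] -0.513
[ 376. -308.  295.] -> [-16.93  -1.79  -4.  ] -0.513
[ 459. -155.  303.] -> [-16.71  -0.79   4.83] -0.513
[542.  -2. 291.] -> [-12.18   1.21  12.41] -0.513
[624. 151. 279.] -> [-4.52  1.21 16.8 ] -0.513
```

Emit:
carry_out:
  moves:
    - [[-12.8,-3.8,-11.8,-0.51,-1],[-12.8,-3.8,-11.8,-0.51,-1],[-12.8,-3.8,-11.8,-0.51,-1],[-12.8,-3.8,-11.8,-0.51,-1],[-12.8,-3.8,-11.8,-0.51,-1]]
  grip_force: 40

```text
time: 0.52
tool_pos: [298.2, -456.4, 279.1]
orientation: [-0.779, 1.712, -1.714]
ft_force: [0.8, -0.3, 0.2]
gripper_width: 87.1
```

Emit:
carry_out:
  moves:
    - [[-16.9,-1.8,-4,-0.51,-1],[-16.9,-1.8,-4,-0.51,-1],[-16.9,-1.8,-4,-0.51,-1],[-16.9,-1.8,-4,-0.51,-1],[-16.9,-1.8,-4,-0.51,-1]]

```text
time: 0.93
tool_pos: [380.6, -302.6, 296.5]
orientation: [-1.103, 1.357, -1.359]
ft_force: [1.6, -0.1, 0.3]
gripper_width: 87.3
```

Emit:
carry_out:
  moves:
    - [[-16.7,-0.8,4.8,-0.51,-1],[-16.7,-0.8,4.8,-0.51,-1],[-16.7,-0.8,4.8,-0.51,-1],[-16.7,-0.8,4.8,-0.51,-1],[-16.7,-0.8,4.8,-0.51,-1]]

```text
time: 1.35
tool_pos: [462.8, -149.4, 304.0]
orientation: [-1.336, 0.981, -0.981]
ft_force: [0.5, 0.4, -0.0]
gripper_width: 86.9
```

Run:
```python
from h import *
g=seat(128,0,54);e=g+[0,0,110]
p,Rm=st();print(Rm.round(3),np.round(env.get_state()['joint_positions'],2))
h0=np.arctan2(Rm[1,2],Rm[0,2]);he=YAW+np.pi/2; print(h0,he)
plan([(p+(e-p)*k/2,h0+(he-h0)*k/2) for k in (1,2)])
```

```text
t 1.35 pos [ 462.8 -149.4  304. ] w 86.9 F [ 0.5  0.4 -0. ]
[[ 0.3    0.002  0.954]
 [-0.954  0.002  0.3  ]
 [-0.001 -1.     0.002]] [ 0.69 -0.01 -0.46  1.73 -0.01  1.42  0.54]
0.3050737630984866 1.3257963267948965
t 1.35 pos [ 462.8 -149.4  304. ] w 86.9 F [ 0.5  0.4 -0. ]
[544.   1. 291.] -> [-11.91   1.31  12.21] -0.51
[624. 151. 279.] -> [-4.43  1.31 16.48] -0.51
```

Emit:
carry_out:
  moves:
    - [[-11.9,1.3,12.2,-0.51,-1],[-11.9,1.3,12.2,-0.51,-1],[-11.9,1.3,12.2,-0.51,-1],[-11.9,1.3,12.2,-0.51,-1],[-11.9,1.3,12.2,-0.51,-1]]

```text
time: 1.77
tool_pos: [544.4, 0.1, 289.8]
orientation: [-1.485, 0.592, -0.59]
ft_force: [-0.5, 1.2, 0.1]
gripper_width: 86.8
```

Emit:
carry_out:
  moves:
    - [[-4.4,1.3,16.5,-0.51,-1],[-4.4,1.3,16.5,-0.51,-1],[-4.4,1.3,16.5,-0.51,-1],[-4.4,1.3,16.5,-0.51,-1],[-4.4,1.3,16.5,-0.51,-1]]

```text
time: 2.18
tool_pos: [626.8, 148.5, 275.2]
orientation: [-1.558, 0.197, -0.192]
ft_force: [-1.5, 0.9, -0.2]
gripper_width: 87.0
```

Run:
```python
from h import *
p,Rm=st();print(np.round(env.get_state()['joint_positions'],2),p-seat(128,0,54))
c=snap('wrist');pickle.dump(c,open('w1.pkl','wb'));print(ray(c,(320,200)))
save(c,'w1.png')
for n,P in dict(grip=seat(122,0,65),seatL=seat(0,46,48),seatR=seat(0,-46,48),fc=seat(50,0,60)).items():print(n,proj(c,P).round(0))
```

```text
t 2.18 pos [626.8 148.5 275.2] w 87.0 F [-1.5  0.9 -0.2]
[ 0.25  0.4  -0.75  1.39  0.27  1.45  0.83] [  2.51668599  -2.82857769 106.48344992]
(array([552.90214773, 166.90474254, 420.54582939]), array([ 0.27000578, -0.0505663 , -0.96163678]))
grip [[318. 189.]]
seatL [[358. 102.]]
seatR [[275. 103.]]
fc [[317. 129.]]
```

View pics/w1.png

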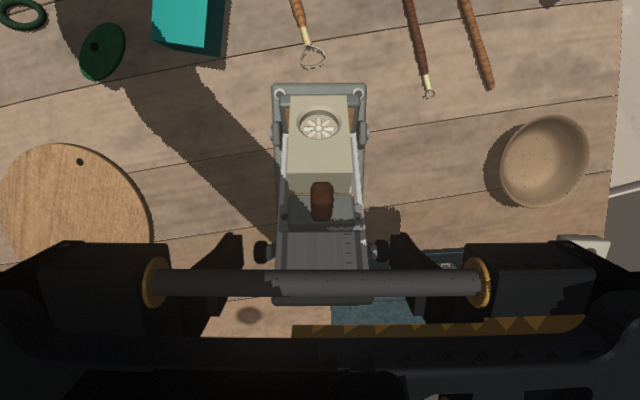

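Run:
```python
from h import *
c=pickle.load(open('w1.pkl','rb'))
f=c['frame'];save(c,'w1z.png',(255,75,385,235),4.5)
L=[(289,170),(351,172),(292,95),(347,95)];zs=[153.1,153.1,82.4,82.4]
Q=np.array([onplane(c,u,z) for u,z in zip(L,zs)]);print(Q.round(1))
```

```text
[[593.8 132.6 153.1]
 [609.4 186.4 153.1]
 [527.1 148.4  82.4]
 [541.5 205.5  82.4]]
```

View pics/w1z.png

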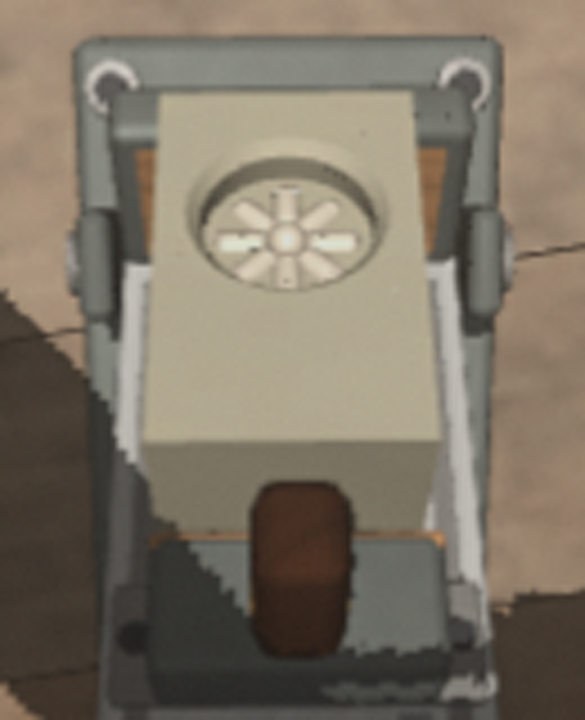

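Run:
```python
from h import *
from scipy.optimize import least_squares
c=pickle.load(open('w1.pkl','rb'))
u=lambda x,y:np.array([x/4.5+255-.4,y/4.5+75-.4])
B=[u(143,440),u(438,440),u(160,93),u(413,93)]
M=[(100,-30,60),(100,30,60),(0,-30,60),(0,30,60)]
J=[u(148,540),u(445,540)];MJ=[(101,-33,26),(101,33,26)]
def res(v):
    r=[proj(c,seat(m[0],m[1]+v[4],m[2],v[3],v[:3]))[0]-b for m,b in zip(M,B)]+[proj(c,seat(*m,v[3],v[:3]))[0]-b for m,b in zip(MJ,J)]
    return np.r_[np.ravel(r),(v[2]-40)/1]
s=least_squares(res,[573.5,164,40,-.245,0]);print(s.x.round(3),s.fun.round(1))
g=seat(122,0,65,s.x[3],s.x[:3]);print(proj(c,g),proj(c,seat(122-12,0,65,s.x[3],s.x[:3])),u(301,485))
```

```text
[ 5.76296e+02  1.66871e+02  4.03340e+01 -2.48000e-01 -1.78600e+00] [-0.5  0.8  0.4  0.8  0.1  0.5 -0.   0.5  0.  -1.4 -0.  -1.4  0.3]
[[321.49620651 191.30128299]] [[321.33118978 179.46650739]] [321.48888889 182.37777778]
```

```bash
sed -i 's/^YAW=.*/YAW=-0.248; SEAT=np.array([576.3,166.9,40.])/' h.py
python3 - <<'E'
from h import *
plan([(seat(128,0,54),YAW+np.pi/2),(seat(128+66,0,54),None)])
E
```

```text
t 2.23 pos [626.4 146.4 275.4] w 86.8 F [-1.1 -0.4 -0.3]
[627. 154. 169.] -> [-0.09 10.68  0.74] -0.005
[672. 143. 215.] -> [ 4.65 -4.69  0.01] 0
```

Emit:
carry_out:
  moves:
    - [[-0.1,2,0.7,0,-0.1],[-0.1,4.5,0.7,0,-0.1],[-0.1,7,0.7,0,-0.1],[-0.1,9,0.7,0,-0.1],[-0.1,9,0.7,0,-0.1]]

```text
time: 2.65
tool_pos: [625.2, 145.6, 183.0]
orientation: [-1.564, 0.212, -0.203]
ft_force: [-0.4, -0.7, -0.5]
gripper_width: 61.8
```

Run:
```python
from h import *
plan([(seat(128,0,54),YAW+np.pi/2)])
```

```text
t 2.65 pos [625.2 145.6 183. ] w 61.8 F [-0.4 -0.7 -0.5]
[627. 154. 169.] -> [-0.03  1.43  0.87] -0.017
```

Emit:
carry_out:
  moves:
    - [[0,0,0.9,0,-0.1],[0,0,0.9,0,-0.1],[0,0,0.9,0,-0.1]]

```text
time: 2.9
tool_pos: [630.2, 158.2, 189.6]
orientation: [-1.56, 0.203, -0.206]
ft_force: [-0.3, 0.5, 0.8]
gripper_width: 49.4
```

Run:
```python
from h import *
p,Rm=st();print(Rm.round(3))
plan([(seat(128,0,54),YAW+np.pi/2)])
c=snap('wrist');pickle.dump(c,open('w2.pkl','wb'))
print(proj(c,seat(122,0,65)),proj(c,seat(100,-31.8,60)),proj(c,seat(100,28.2,60)));save(c,'w2.png',(200,60,440,240),3.3)
st()
```

```text
t 2.9 pos [630.2 158.2 189.6] w 49.4 F [-0.3  0.5  0.8]
[[ 0.966  0.002  0.258]
 [-0.258  0.001  0.966]
 [ 0.002 -1.     0.002]]
t 2.9 pos [630.2 158.2 189.6] w 49.4 F [-0.3  0.5  0.8]
[627. 154. 169.] -> [-0.21  2.08 -0.48] -0.013
[[306.78523758 226.03967785]] [[256.66263329 197.76208733]] [[352.10467286 196.49102543]]
t 2.95 pos [630.2 157.8 189.4] w 48.8 F [0.2 0.7 0.7]
```

View pics/w2.png

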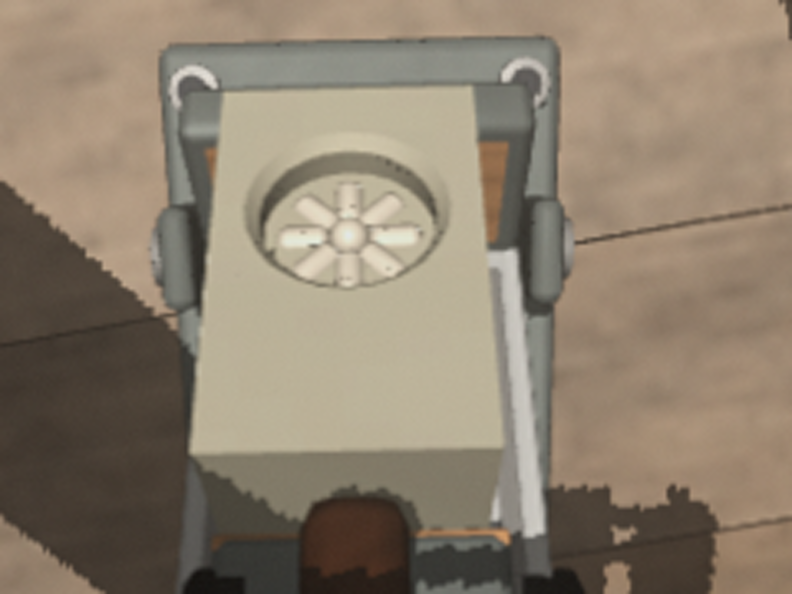

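Emit:
carry_out:
  moves:
    - [[-0.2,0,-0.4,0,-0.1],[-0.2,1,-0.4,0,-0.1],[-0.2,2.1,-0.4,0,-0.1],[-0.2,2.1,-0.4,0,-0.1],[-0.2,2.1,-0.4,0,-0.1]]

```text
time: 3.37
tool_pos: [625.8, 153.4, 165.2]
orientation: [-1.562, 0.207, -0.203]
ft_force: [1.0, 0.0, 0.5]
gripper_width: 47.8
```

Emit:
carry_out:
  moves:
    - [[0,0,0,0,0.6],[0,0,0,0,1],[0,0,0,0,1],[0,0,0,0,1],[0,0,0,0,1]]

```text
time: 3.78
tool_pos: [626.6, 153.9, 166.8]
orientation: [-1.561, 0.205, -0.205]
ft_force: [-0.9, -0.1, -0.4]
gripper_width: 22.6
```

Run:
```python
from h import *
p,Rm=st()
plan([(seat(128,0,54),YAW+np.pi/2)])
```

```text
t 3.78 pos [626.6 153.9 166.8] w 22.6 F [-0.9 -0.1 -0.4]
t 3.78 pos [626.6 153.9 166.8] w 22.6 F [-0.9 -0.1 -0.4]
[627. 154. 169.] -> [ 0.04 -0.19  0.03] -0.013
```

Emit:
carry_out:
  moves:
    - [[0,0,0,0,1],[0,0,0,0,1],[0.5,-0.5,0,0,1],[1,-1,0,0,1],[1.5,-1.5,0,0,1]]

```text
time: 4.2
tool_pos: [640.2, 150.6, 180.8]
orientation: [-1.561, 0.206, -0.201]
ft_force: [-3.1, 4.5, -10.1]
gripper_width: 19.4
```

Emit:
carry_out:
  moves:
    - [[0.6,-0.6,0,0,1],[1.2,-1.2,0,0,1],[1.8,-1.8,0,0,1],[2.4,-2.4,0,0,1],[3,-3,0,0,1]]

```text
time: 4.62
tool_pos: [669.9, 143.3, 211.4]
orientation: [-1.56, 0.205, -0.202]
ft_force: [-0.2, 5.1, -11.1]
gripper_width: 19.5
```

Emit:
carry_out:
  moves:
    - [[0,0,0,0,1],[0,0,0,0,1],[0,0,0,0,0.2],[0,0,0,0,-0.1],[0,0,0,0,-0.1]]

```text
time: 5.03
tool_pos: [670.5, 141.1, 212.2]
orientation: [-1.562, 0.205, -0.207]
ft_force: [0.1, 0.8, -1.2]
gripper_width: 33.1
```

Run:
```python
from h import *
# block grasp: TCP on block, above centre
B=seat(50,-1.8,30)+[0,0,13]
q=seat(194,0,54)+[0,0,60]
plan([(q,YAW+np.pi/2),(B+[0,0,130],None),(B,None),(B+[0,0,150],None)])
```

```text
t 5.03 pos [670.5 141.1 212.2] w 33.1 F [ 0.1  0.8 -1.2]
[672. 143. 275.] -> [ 0.14 -6.32  0.19] -0.014
[590. 162. 240.] -> [-8.49  3.57 -0.18] 0
[590. 162. 110.] -> [-2.0e-02  1.3e+01  1.0e-02] 0
[590. 162. 260.] -> [ 2.0e-02 -1.5e+01 -1.0e-02] 0
```

Emit:
carry_out:
  moves:
    - [[0.1,-3,0.2,0,-0.1],[0.1,-6.3,0.2,0,-0.1],[0.1,-6.3,0.2,0,-0.4],[-3,-6.3,0.2,0,-0.7],[-6,-5,0.1,0,-0.7]]

```text
time: 5.45
tool_pos: [613.5, 158.4, 263.8]
orientation: [-1.559, 0.204, -0.21]
ft_force: [-0.9, 1.3, 0.9]
gripper_width: 60.5
```

Emit:
carry_out:
  moves:
    - [[-2.4,2.4,-0.1,0,-0.7],[-2.4,2.4,-0.1,0,-0.7],[-2.4,6,-0.1,0,-0.7],[-2.4,6,-0.1,0,-0.7],[-2.4,6,-0.1,0,-0.7]]

```text
time: 5.87
tool_pos: [588.3, 162.7, 200.9]
orientation: [-1.563, 0.207, -0.204]
ft_force: [0.6, 0.9, 1.1]
gripper_width: 73.7
```

Run:
```python
from h import *
B=seat(50,-1.8,30)+[0,0,13]
plan([(B,YAW+np.pi/2)])
```

```text
t 5.87 pos [588.3 162.7 200.9] w 73.7 F [0.6 0.9 1.1]
[590. 162. 110.] -> [ 0.16  9.14 -0.05] -0.014
```

Emit:
carry_out:
  moves:
    - [[0.1,3,0,0,-0.7],[0.1,6,0,0,-0.7],[0.1,8,0,0,-0.7],[0.1,9.1,0,0,-0.7],[0.1,9.1,0,0,-0.7]]

```text
time: 6.28
tool_pos: [589.6, 163.1, 109.7]
orientation: [-1.562, 0.207, -0.204]
ft_force: [0.3, 0.0, 0.0]
gripper_width: 73.9
```

Emit:
carry_out:
  moves:
    - [[0,0,0,0,-0.4],[0,0,0,0,0],[0,0,0,0,0],[0,0,0,0,0],[0,0,0,0,0]]

```text
time: 6.7
tool_pos: [590.6, 162.4, 112.5]
orientation: [-1.563, 0.204, -0.207]
ft_force: [-1.3, -4.5, 6.6]
gripper_width: 59.7
```

Run:
```python
from h import *
p,Rm=st()
bat=np.array([606,-225,0]); print(np.round(env.get_state()['joint_positions'],2))
up=p+[0,0,130]
q=bat+[0,0,240]
plan([(up,None),((up+q)/2,None),(q,None)])
```

```text
t 6.7 pos [590.6 162.4 112.5] w 59.7 F [-1.3 -4.5  6.6]
[ 0.23  0.45 -0.73  1.68  0.33  1.14  0.72]
t 6.7 pos [590.6 162.4 112.5] w 59.7 F [-1.3 -4.5  6.6]
[591. 162. 243.] -> [  0.03 -13.    -0.02] 0
[598. -31. 241.] -> [  5.75   0.17 -18.51] 0
[ 606 -225  240] -> [  5.75   0.17 -18.51] 0
```

Emit:
carry_out:
  moves:
    - [[0,-1.5,0,0,0.3],[0,-4,0,0,0.3],[0,-7,0,0,0.3],[0,-10,0,0,0.3],[0,-13,0,0,0.3]]
  grip_force: 45

```text
time: 7.12
tool_pos: [589.4, 163.7, 242.6]
orientation: [-1.561, 0.204, -0.205]
ft_force: [0.5, -0.3, -4.5]
gripper_width: 60.1
```

Emit:
carry_out:
  moves:
    - [[0.6,0,-2,0,0.3],[1.5,0,-5,0,0.3],[2.4,0,-8,0,0.3],[3.3,0,-11,0,0.3],[4.2,0,-14,0,0.3]]

```text
time: 7.53
tool_pos: [594.0, 16.2, 241.4]
orientation: [-1.561, 0.204, -0.205]
ft_force: [0.9, -0.3, -3.8]
gripper_width: 60.0
```

Emit:
carry_out:
  moves:
    - [[0.7,0,-3,0,0.3],[1.4,0,-6,0,0.3],[2.1,0,-9,0,0.3],[2.6,0,-12,0,0.3],[3,0,-14,0,0.3]]

```text
time: 7.95
tool_pos: [586.4, -129.2, 241.1]
orientation: [-1.562, 0.207, -0.207]
ft_force: [-0.1, 0.2, -5.0]
gripper_width: 59.9
```

Run:
```python
from h import *
p,Rm=st()
plan([((571,-216,90),YAW+np.pi/2)])
b=snap('side');save(b,'s2.png',(230,60,470,240),3.3)
```

```text
t 7.95 pos [ 586.4 -129.2  241.1] w 59.9 F [-0.1  0.2 -5. ]
t 7.95 pos [ 586.4 -129.2  241.1] w 59.9 F [-0.1  0.2 -5. ]
[ 571 -216   90] -> [ 0.77 15.12 -8.76] -0.016
```

View pics/s2.png

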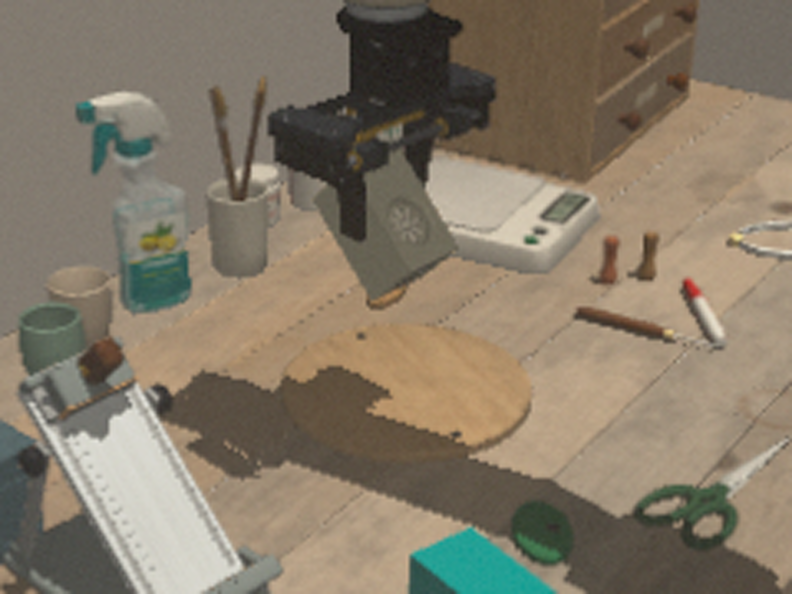

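Emit:
carry_out:
  moves:
    - [[0.4,1,-3,0,0.3],[0.6,3,-6,0,0.3],[0.8,6,-8.8,0,0.3],[0.8,9,-8.8,0,0.3],[0.8,12,-8.8,0,0.3]]

```text
time: 8.42
tool_pos: [571.5, -215.2, 120.0]
orientation: [-1.562, 0.207, -0.209]
ft_force: [0.5, 0.6, -4.9]
gripper_width: 59.6
```

Emit:
carry_out:
  moves:
    - [[0,2,0,0,0.3],[0,2.6,0,0,0.3],[0,3,0,0,0.3],[0,3,0,0,0.3],[0,3,0,0,0.3]]

```text
time: 8.83
tool_pos: [573.3, -212.6, 92.3]
orientation: [-1.562, 0.203, -0.206]
ft_force: [-0.3, -0.1, -3.7]
gripper_width: 59.3
```

Run:
```python
from h import *
st()
```

```text
t 8.83 pos [ 573.3 -212.6   92.3] w 59.3 F [-0.3 -0.1 -3.7]
```

Emit:
carry_out:
  moves:
    - [[0,0.4,0,0,0.3],[0,0.7,0,0,0.3],[0,0.7,0,0,0.3]]

```text
time: 9.08
tool_pos: [573.2, -212.7, 84.8]
orientation: [-1.562, 0.203, -0.207]
ft_force: [0.4, 0.2, 1.3]
gripper_width: 60.1
```

Emit:
carry_out:
  moves:
    - [[0,0,0,0,0.3],[0.6,0.2,0,0,0.3],[1.1,0.4,0,0,0.3],[1.7,0.7,0,0,0.3],[2.2,0.9,0,0,0.3]]
  grip_force: 10

```text
time: 9.5
tool_pos: [594.3, -218.5, 74.3]
orientation: [-1.561, 0.204, -0.205]
ft_force: [-0.1, 0.4, 0.5]
gripper_width: 59.9
```

Emit:
carry_out:
  moves:
    - [[0.5,0.3,0,0,0.3],[1,0.6,0,0,0.3],[1.4,1,0,0,0.3],[1.8,1.4,0,0,0.3],[2.2,1.8,0,0,0.3]]

```text
time: 9.92
tool_pos: [614.3, -223.8, 55.4]
orientation: [-1.561, 0.206, -0.203]
ft_force: [-0.3, 0.0, -2.9]
gripper_width: 59.7
```

Run:
```python
from h import *
st()
b=snap('side');save(b,'s3.png',(300,90,420,210),5)
```

```text
t 9.92 pos [ 614.3 -223.8   55.4] w 59.7 F [-0.3  0.  -2.9]
```

View pics/s3.png

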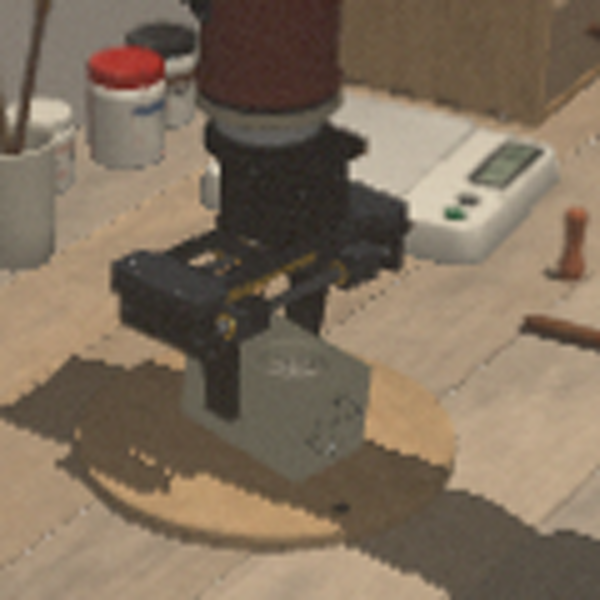

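Emit:
carry_out:
  moves:
    - [[0.2,0.2,0,0,0.3],[0.3,0.3,0,0,-0.1],[0.3,0.3,0,0,-0.7],[0.3,0.3,0,0,-0.7],[0.3,0.3,0,0,-0.7]]

```text
time: 10.38
tool_pos: [618.1, -224.7, 54.2]
orientation: [-1.561, 0.204, -0.206]
ft_force: [1.3, -0.8, 0.1]
gripper_width: 70.8
```

Run:
```python
from h import *
p,Rm=st()
a,b=pickle.load(open('c0.pkl','rb'))
E=onplane(b,(359.4,186.2),13);F=onplane(b,(337,172),13);print(E,F,np.linalg.norm(E-F))
h=np.array([np.cos(YAW),np.sin(YAW),0]);l=np.cross([0,0,1],h)
print('along from pencil end',(p-E)@h,'across (expect -30)',(p-E)@l)
```

```text
t 10.38 pos [ 618.1 -224.7   54.2] w 70.8 F [ 1.3 -0.8  0.1]
[ 561.61650276 -179.10721074   13.        ] [ 663.01031644 -217.66922906   13.        ] 108.47919021137754
along from pencil end 65.92841424673951 across (expect -30) -30.362393061661948
```

Emit:
carry_out:
  moves:
    - [[-1.5,0,0,0,-0.7],[-3.3,0,0,0,-0.7],[-3.3,0.6,0,0,-0.7],[-3.3,1.1,0,0,-0.7],[-3.3,1.1,0,0,-0.7]]

```text
time: 10.8
tool_pos: [585.6, -216.3, 41.9]
orientation: [-1.561, 0.205, -0.205]
ft_force: [-0.1, 0.1, 0.4]
gripper_width: 74.1
```

Emit:
carry_out:
  moves:
    - [[0,0,0,0,-0.4],[0,0,0,0,0],[0,0,0,0,0.3],[0,0,0,0,0.3],[0,0,0,0,0.3]]
  grip_force: 12

```text
time: 11.22
tool_pos: [586.3, -216.2, 42.7]
orientation: [-1.561, 0.204, -0.205]
ft_force: [2.2, -0.8, -1.0]
gripper_width: 59.9
```

Emit:
carry_out:
  moves:
    - [[0.2,-0.5,0,0,0.3],[0.5,-1,0,0,0.3],[0.9,-1.5,0,0,0.3],[1.3,-1.9,0,0,0.3],[1.7,-2.3,0,0,0.3]]

```text
time: 11.63
tool_pos: [602.6, -220.7, 66.1]
orientation: [-1.561, 0.205, -0.205]
ft_force: [0.2, -0.2, -4.4]
gripper_width: 60.0
```

Emit:
carry_out:
  moves:
    - [[0.4,-0.4,0,0,0.3],[0.9,-0.8,0,0,0.3],[1.4,-1.2,0,0,0.3],[1.9,-1.5,0,0,0.3],[2.4,-1.7,0,0,0.3]]

```text
time: 12.05
tool_pos: [626.0, -226.9, 83.0]
orientation: [-1.561, 0.204, -0.205]
ft_force: [-0.3, -0.3, -5.8]
gripper_width: 60.1
```

Emit:
carry_out:
  moves:
    - [[0,0,0,0,0.5],[0,0,0,0,0.5],[0,0,0,0,0.5]]
  grip_force: 60

```text
time: 12.3
tool_pos: [625.0, -226.6, 82.2]
orientation: [-1.561, 0.205, -0.204]
ft_force: [-0.2, -0.5, -5.1]
gripper_width: 59.4
```

Run:
```python
from h import *
st()
b=snap('side');pickle.dump(b,open('s4.pkl','wb'));save(b,'s4.png',(300,90,420,210),5)
```

```text
t 12.3 pos [ 625.  -226.6   82.2] w 59.4 F [-0.2 -0.5 -5.1]
```

View pics/s4.png

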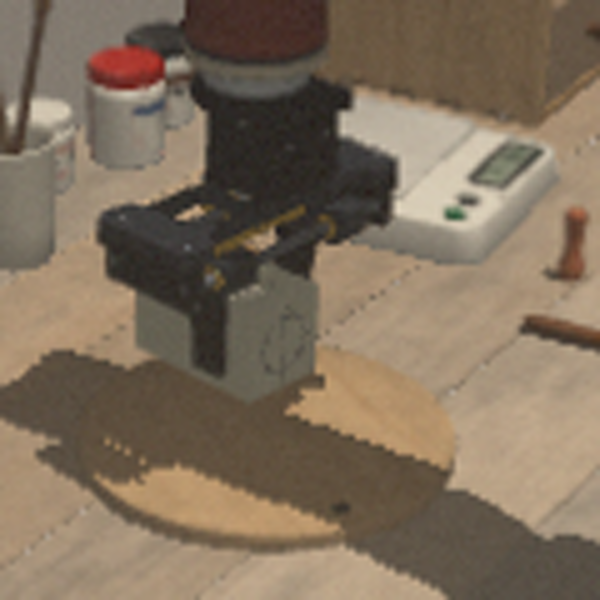

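The picture shows the block still level, with its lower edge near (250,400), lifted off the bat. The pads held it without pivoting. I'll put it back down and grip nearer the pencilled end with a much lighter force.

Emit:
carry_out:
  moves:
    - [[0,1.2,0,0,0.3],[0,2.4,0,0,0.3],[0,3.3,0,0,0.3],[0,3.8,0,0,0.3],[0,4,0,0,0.3]]
  grip_force: 12

```text
time: 12.77
tool_pos: [624.2, -226.5, 41.8]
orientation: [-1.561, 0.207, -0.203]
ft_force: [-10.0, 2.5, 14.8]
gripper_width: 59.9
```

Emit:
carry_out:
  moves:
    - [[0,0,0,0,0.3],[0,0,0,0,-0.2],[0,0,0,0,-0.7],[0,0,0,0,-0.7],[-1.2,0,0,0,-0.7]]

```text
time: 13.18
tool_pos: [615.7, -223.9, 43.2]
orientation: [-1.561, 0.202, -0.207]
ft_force: [-1.1, 0.7, 0.7]
gripper_width: 70.6
```

Emit:
carry_out:
  moves:
    - [[0,0,0,0,-0.5],[0,0,0,0,-0.2],[0,0,0,0,0.3],[0,0,0,0,0.3],[0,0,0,0,0.3]]
  grip_force: 5

```text
time: 13.6
tool_pos: [614.4, -223.8, 43.0]
orientation: [-1.561, 0.204, -0.205]
ft_force: [-0.3, -0.8, 2.6]
gripper_width: 60.1
```

Emit:
carry_out:
  moves:
    - [[0.1,-0.3,0,0,0.3],[0.3,-0.6,0,0,0.3],[0.4,-0.9,0,0,0.3],[0.5,-1.1,0,0,0.3],[0.6,-1.2,0,0,0.3]]

```text
time: 14.02
tool_pos: [619.6, -225.1, 54.8]
orientation: [-1.561, 0.205, -0.205]
ft_force: [0.4, 0.6, -3.6]
gripper_width: 59.8
```

Run:
```python
from h import *
st(); a=env.get_state(); print(a['torque'])
```

```text
t 14.02 pos [ 619.6 -225.1   54.8] w 59.8 F [ 0.4  0.6 -3.6]
[ 0.15141881  0.06647039 -0.00277553]
```

Emit:
carry_out:
  moves:
    - [[0.2,-0.3,0,0,0.3],[0.3,-0.6,0,0,0.3],[0.5,-0.9,0,0,0.3],[0.7,-1.1,0,0,0.3],[0.8,-1.2,0,0,0.3]]

```text
time: 14.43
tool_pos: [627.7, -227.3, 67.1]
orientation: [-1.561, 0.204, -0.205]
ft_force: [-0.2, 0.5, -3.1]
gripper_width: 60.2
```

Emit:
carry_out:
  moves:
    - [[0.2,-0.2,0,0,0.3],[0.4,-0.4,0,0,0.3],[0.6,-0.7,0,0,0.3],[0.8,-0.9,0,0,0.3],[0.9,-1,0,0,0.3]]

```text
time: 14.85
tool_pos: [636.4, -229.7, 77.1]
orientation: [-1.561, 0.204, -0.205]
ft_force: [-1.2, -0.2, -3.0]
gripper_width: 60.2
```

Run:
```python
from h import *
st(); print(env.get_state()['torque'])
b=snap('side');pickle.dump(b,open('s5.pkl','wb'));save(b,'s5.png',(300,90,420,210),5)
```

```text
t 14.85 pos [ 636.4 -229.7   77.1] w 60.2 F [-1.2 -0.2 -3. ]
[ 0.0616597   0.12291031 -0.03508385]
```

View pics/s5.png

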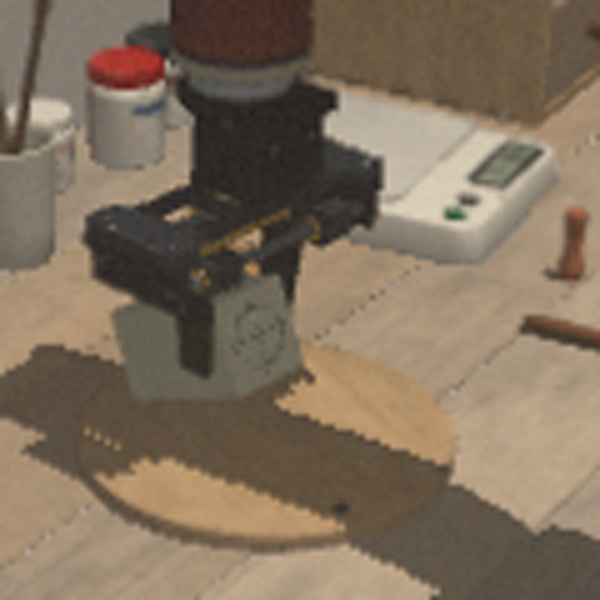

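The block now pivots about its lower far edge, near (135,400), and has tilted roughly 27° as planned. I'll finish the arc, clamp firmly and lift.

Emit:
carry_out:
  moves:
    - [[0.3,-0.2,0,0,0.3],[0.6,-0.5,0,0,0.3],[0.9,-0.7,0,0,0.3],[1.1,-0.8,0,0,0.3],[1.4,-1,0,0,0.3]]

```text
time: 15.32
tool_pos: [649.6, -233.2, 86.7]
orientation: [-1.561, 0.205, -0.204]
ft_force: [-2.0, -0.1, -1.9]
gripper_width: 59.9
```

Emit:
carry_out:
  moves:
    - [[0.2,-0.1,0,0,0.3],[0.5,-0.3,0,0,0.3],[0.7,-0.4,0,0,0.3],[0.9,-0.5,0,0,0.3],[0.9,-0.5,0,0,0.3]]

```text
time: 15.73
tool_pos: [658.7, -235.6, 91.9]
orientation: [-1.561, 0.204, -0.205]
ft_force: [-2.3, 0.0, 0.8]
gripper_width: 60.4
```

Emit:
carry_out:
  moves:
    - [[0,0,0,0,0.5],[0,0,0,0,0.5],[0,0,0,0,0.5],[0,-1,0,0,0.5],[0,-2.5,0,0,0.5]]
  grip_force: 60

```text
time: 16.15
tool_pos: [656.6, -235.2, 115.2]
orientation: [-1.56, 0.208, -0.201]
ft_force: [-0.8, -0.3, -4.8]
gripper_width: 59.6
```

Emit:
carry_out:
  moves:
    - [[0,-2.5,0,0,0.5],[0,-5,0,0,0.5],[0,-8,0,0,0.5],[0,-11,0,0,0.5],[0,-13,0,0,0.5]]

```text
time: 16.57
tool_pos: [658.7, -235.3, 251.4]
orientation: [-1.562, 0.202, -0.207]
ft_force: [1.3, -1.2, -5.6]
gripper_width: 59.6
```

Run:
```python
from h import *
p,_=st()
b=snap('side');pickle.dump(b,open('s6.pkl','wb'));save(b,'s6.png',(280,50,420,190),4.2)
G=seat(30,0,82); print('goal TCP',G)
q=G+[0,0,60]
plan([(p+(q+[0,0,20]-p)*k/3,None) for k in (1,2)]+[(q,YAW+np.pi/2)])
```

```text
t 16.57 pos [ 658.7 -235.3  251.4] w 59.6 F [ 1.3 -1.2 -5.6]
goal TCP [540.65540112 175.9256618  119.19595949]
t 16.62 pos [ 660.  -235.5  255.2] w 59.5 F [ 0.8 -0.  -0. ]
[619. -98. 234.] -> [-7.48  2.05 12.22] 0
[580.  39. 217.] -> [-7.35  1.67 12.23] 0
[541. 176. 179.] -> [-7.37  3.67 12.23] -0.013
```

View pics/s6.png

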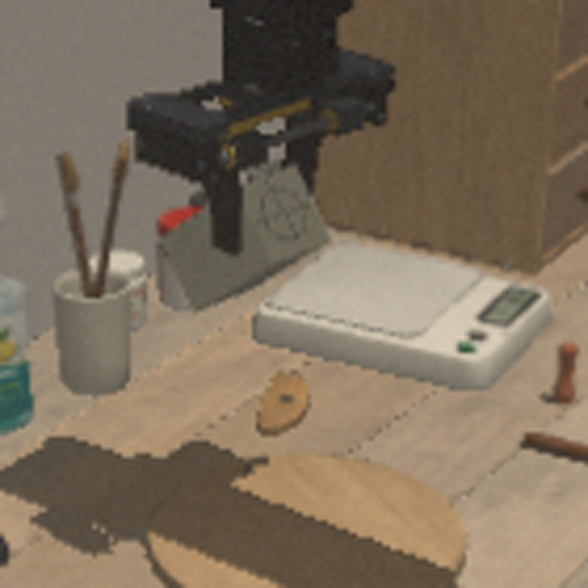

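Run:
```python
from h import *
b=pickle.load(open('s6.pkl','rb')); p,_=st()
h=np.array([np.cos(YAW),np.sin(YAW),0]);up=np.array([0,0,1.]);l=np.cross(up,h)
for deg in (25,35,45,55):
    t=np.radians(deg);X=np.cos(t)*h-np.sin(t)*up;Z=np.sin(t)*h+np.cos(t)*up
    o=p-18*X-30*Z
    for n,(x,y,z) in dict(plTL=(100,30,60),plBL=(100,30,0),peBL=(0,30,0),peBR=(0,-30,0),peTR=(0,-30,60)).items():
        print(deg,n,((proj(b,o+x*X+y*l+z*Z)[0]-[280,50]+.4)*4.2).round(0))
```

```text
t 16.62 pos [ 660.  -235.5  255.2] w 59.5 F [ 0.8 -0.  -0. ]
25 plTL [144. 197.]
25 plBL [169. 276.]
25 peBL [260. 256.]
25 peBR [318. 233.]
25 peTR [294. 150.]
35 plTL [147. 217.]
35 plBL [181. 293.]
35 peBL [263. 250.]
35 peBR [322. 227.]
35 peTR [287. 148.]
45 plTL [152. 237.]
45 plBL [193. 308.]
45 peBL [265. 243.]
45 peBR [324. 220.]
45 peTR [281. 147.]
55 plTL [160. 257.]
55 plBL [207. 320.]
55 peBL [266. 236.]
55 peBR [325. 212.]
55 peTR [275. 148.]
```

Emit:
carry_out:
  moves:
    - [[-1.2,0.2,2,0,0.5],[-2.7,0.5,4.5,0,0.5],[-4.2,1,7,0,0.5],[-5.7,1.5,9.5,0,0.5],[-7.4,2,12.2,0,0.5]]

```text
time: 17.03
tool_pos: [617.3, -97.8, 226.2]
orientation: [-1.561, 0.206, -0.205]
ft_force: [1.3, 0.1, -4.5]
gripper_width: 59.4
```

Emit:
carry_out:
  moves:
    - [[-1.5,0.3,2.5,0,0.5],[-3,0.6,5,0,0.5],[-4.5,1,7.5,0,0.5],[-6,1.3,10,0,0.5],[-7.4,1.6,12.2,0,0.5]]

```text
time: 17.45
tool_pos: [577.0, 40.4, 210.5]
orientation: [-1.561, 0.204, -0.204]
ft_force: [0.7, 0.9, -4.3]
gripper_width: 59.5
```

Emit:
carry_out:
  moves:
    - [[-1.7,0.3,3,0,0.5],[-3.4,1,5.8,0,0.5],[-5.1,1.8,8.5,0,0.5],[-6.5,2.4,10.8,0,0.5],[-7.4,2.8,12.2,0,0.5]]

```text
time: 17.87
tool_pos: [535.9, 179.0, 182.2]
orientation: [-1.561, 0.202, -0.201]
ft_force: [-0.1, 1.2, -5.2]
gripper_width: 59.5
```

Run:
```python
from h import *
G=seat(30,0,82)
plan([(G+[0,0,35],YAW+np.pi/2),(G,None)])
b=snap('side');pickle.dump(b,open('s7.pkl','wb'))
w=snap('wrist');pickle.dump(w,open('w7.pkl','wb'))
A=cv2.resize(b['frame'][140:270,220:350],None,fx=3,fy=3,interpolation=cv2.INTER_CUBIC)
B=cv2.resize(w['frame'][20:280,190:450],None,fx=1.5,fy=1.5,interpolation=cv2.INTER_CUBIC)
cv2.imwrite('pics/s7.png',np.hstack([A,B])[:,:,::-1])
```

```text
t 17.87 pos [535.9 179.  182.2] w 59.5 F [-0.1  1.2 -5.2]
[541. 176. 154.] -> [ 0.54  2.8  -0.18] -0.009
[541. 176. 119.] -> [ 0.   3.5 -0. ] 0
```

View pics/s7.png

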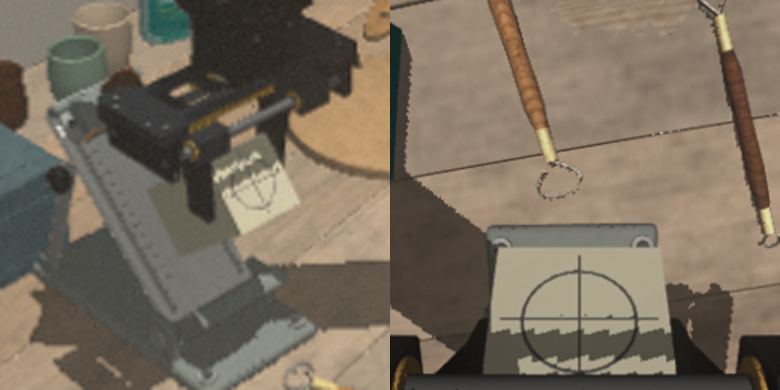

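Run:
```python
from h import *
w=pickle.load(open('w7.pkl','rb')); p,_=st()
h=np.array([np.cos(YAW),np.sin(YAW),0]);l=np.cross([0,0,1],h)
u=lambda x,y:((x-390)/1.5+190-.2,y/1.5+20-.2)
def mid(a,b,L=60):
    o,d1=ray(w,a);_,d2=ray(w,b); s=L/np.linalg.norm(d1-d2); return o+s*(d1+d2)/2
E=mid(u(498,248),u(661,248));C=mid(u(490,318),u(669,318))
for n,P in (('edge',E),('centre',C)): v=P-p; print(n,'h,l,up rel TCP',(v@h).round(1),(v@l).round(1),v[2].round(1))
v=C-E;print(np.linalg.norm(v),np.degrees(np.arctan2(v[2],v@h)))
# expected rel TCP at 45deg, xt=18: edge and centre
r=2**.5;print('exp edge',(-18-30)/r,(18-30)/r,'centre',-18/r,18/r)
```

```text
t 17.97 pos [535.6 179.5 182.2] w 59.6 F [-0.4  0.3 -4.7]
edge h,l,up rel TCP -40.2 2.6 -16.4
centre h,l,up rel TCP -21.0 2.4 4.7
28.464336082506627 47.796580684246535
exp edge -33.94112549695428 -8.48528137423857 centre -12.727922061357855 12.727922061357855
```

Run:
```python
from h import *
w=pickle.load(open('w7.pkl','rb')); p,_=st()
h=np.array([np.cos(YAW),np.sin(YAW),0]);l=np.cross([0,0,1],h)
u=lambda x,y:((x-390)/1.5+190-.2,y/1.5+20-.2)
a,b=onplane(w,u(487,226),10),onplane(w,u(657,226),10)
print('base width',np.linalg.norm(a-b),'mid lateral',((a+b)/2-SEAT)@l,'h',((a+b)/2-SEAT)@h)
for x in((498,248),(661,248)):pass
print('TCP lateral',(p-SEAT)@l)
G=seat(40,0,82.5);plan([(G+[0,0,12],YAW+np.pi/2),(G,None)])
```

```text
t 17.97 pos [535.6 179.5 182.2] w 59.6 F [-0.4  0.3 -4.7]
base width 121.37379658787587 mid lateral -0.2707435446240801 h -62.35599849162071
TCP lateral 2.2066040789864583
t 17.97 pos [535.6 179.5 182.2] w 59.6 F [-0.4  0.3 -4.7]
[547. 174. 139.] -> [ 1.25  4.35 -0.22] -0.007
[547. 174. 127.] -> [ 0.   1.2 -0. ] 0
```

Emit:
carry_out:
  moves:
    - [[0.6,0.5,-0.2,0,0.5],[1.2,1.5,-0.4,0,0.5],[1.2,2.5,-0.4,0,0.5],[1.2,3.5,-0.4,0,0.5],[1.2,3.5,-0.4,0,0.5]]

```text
time: 18.38
tool_pos: [547.5, 166.9, 144.4]
orientation: [-1.562, 0.209, -0.203]
ft_force: [-1.0, -1.2, -5.6]
gripper_width: 59.7
```

Emit:
carry_out:
  moves:
    - [[0,0.3,0,0,0.5],[0,0.5,0,0,0.5],[0,0.7,0,0,0.5]]

```text
time: 18.63
tool_pos: [548.8, 168.6, 140.7]
orientation: [-1.561, 0.204, -0.205]
ft_force: [-0.8, -0.4, -4.4]
gripper_width: 59.4
```

Emit:
carry_out:
  moves:
    - [[0,0.2,0,0,0.5],[0,0.4,0,0,0.5],[0,0.4,0,0,0.5]]

```text
time: 18.88
tool_pos: [548.5, 168.4, 136.3]
orientation: [-1.561, 0.205, -0.205]
ft_force: [-0.8, -0.3, -4.8]
gripper_width: 59.4
```

Run:
```python
from h import *
plan([(seat(40,0,82.5),None)])
```

```text
t 18.88 pos [548.5 168.4 136.3] w 59.4 F [-0.8 -0.3 -4.8]
[547. 174. 127.] -> [-0.28  0.97  0.53] 0
```

Emit:
carry_out:
  moves:
    - [[-0.2,0.2,0.3,0,0.5],[-0.2,0.4,0.3,0,0.5],[-0.2,0.5,0.3,0,0.5]]

```text
time: 19.13
tool_pos: [547.3, 172.3, 131.4]
orientation: [-1.561, 0.204, -0.204]
ft_force: [0.2, -0.6, -4.1]
gripper_width: 59.7
```

Emit:
carry_out:
  moves:
    - [[0,0.15,0,0,0.5],[0,0.3,0,0,0.5],[0,0.3,0,0,0.5]]

```text
time: 19.38
tool_pos: [547.5, 172.2, 130.4]
orientation: [-1.562, 0.204, -0.205]
ft_force: [-9.6, -3.0, 13.7]
gripper_width: 60.0
```

Emit:
carry_out:
  moves:
    - [[0,0.15,0,0,0.5],[0,0.3,0,0,0.5],[0,0.3,0,0,0.5]]

```text
time: 19.63
tool_pos: [547.5, 172.3, 130.1]
orientation: [-1.563, 0.203, -0.206]
ft_force: [-20.9, -7.9, 41.1]
gripper_width: 59.3
```

Run:
```python
from h import *
plan([(seat(40,0,82.5),None)])
```

```text
t 19.63 pos [547.5 172.3 130.1] w 59.3 F [-20.9  -7.9  41.1]
[547. 174. 127.] -> [-0.08  0.35  0.18] 0
```

Emit:
carry_out:
  moves:
    - [[0,-0.2,0,0,0.5],[0,-0.4,0,0,0.5],[0,-0.4,0,0,0.5]]

```text
time: 19.88
tool_pos: [547.5, 172.1, 130.6]
orientation: [-1.561, 0.204, -0.205]
ft_force: [-5.4, -1.2, 11.1]
gripper_width: 59.5
```

Emit:
carry_out:
  moves:
    - [[0,0,0,0,0.3],[0,0,0,0,0.3],[0,0.2,0,0,0.3],[0,0.3,0,0,0.3],[0,0.3,0,0,0.3]]
  grip_force: 4

```text
time: 20.3
tool_pos: [547.5, 171.9, 126.4]
orientation: [-1.561, 0.205, -0.205]
ft_force: [-2.1, -0.8, 2.8]
gripper_width: 59.9
```

Emit:
carry_out:
  moves:
    - [[0,0.2,0,0,0.2],[0,0.2,0,0,0],[0,0.2,0,0,-0.5],[0,0.2,0,0,-0.7],[0,0.2,0,0,-0.7]]

```text
time: 20.72
tool_pos: [547.8, 171.7, 124.5]
orientation: [-1.561, 0.205, -0.205]
ft_force: [0.8, 1.0, 0.2]
gripper_width: 70.3
```

Run:
```python
from h import *
p,_=st()
b=snap('side');pickle.dump(b,open('s8.pkl','wb'))
```

```text
t 20.72 pos [547.8 171.7 124.5] w 70.3 F [0.8 1.  0.2]
```

Emit:
carry_out:
  moves:
    - [[0,0,0,0,-0.8],[0,-2,0,0,-0.8],[0,-5,0,0,-0.8],[0,-8,0,0,-0.8],[0,-11,0,0,-0.8]]

```text
time: 21.18
tool_pos: [547.2, 171.8, 235.8]
orientation: [-1.561, 0.205, -0.204]
ft_force: [1.5, -0.5, 1.0]
gripper_width: 78.5
```

Emit:
carry_out:
  moves:
    - [[1,0,0,0,-0.5],[2,0,0,0,-0.3],[3,0,0,0,-0.1],[4,0,0,0,-0.1],[4,0,0,0,-0.1]]

```text
time: 21.6
tool_pos: [587.6, 159.9, 232.7]
orientation: [-1.561, 0.208, -0.205]
ft_force: [0.5, -1.1, -0.4]
gripper_width: 53.1
```

```bash
cat > look.py <<'E'
from h import *
p,_=st()
w=snap('wrist');b=snap('side');pickle.dump((w,b),open('f1.pkl','wb'))
Y=0
exp={'w':(w,[(0,30,100),(0,-30,100),(60,-30,100),(60,30,100)]),'s':(b,[(0,30,100),(0,-30,100),(60,-30,100),(60,30,100)])}
for k,(c,M) in exp.items():
    E=np.array([proj(c,seat(*m))[0] for m in M]);ctr=proj(c,seat(10,0,100))[0].astype(int)
    f=cv2.GaussianBlur(c['frame'],(3,3),0).astype(int);x,y=ctr
    for q in [(10,20,100),(10,-20,100),(50,20,100),(30,30,70)]:
        v=proj(c,seat(*q))[0].astype(int); print(k,q,v,f[v[1],v[0]] if 0<=v[1]<400 and 0<=v[0]<640 else None)
    print(k,'expected corners',E.round(0).tolist())
E
python3 look.py
```

```text
t 21.6 pos [587.6 159.9 232.7] w 53.1 F [ 0.5 -1.1 -0.4]
w (10, 20, 100) [343 113] [134 126 109]
w (10, -20, 100) [295 114] [133 126 111]
w (50, 20, 100) [345 151] [166 157 134]
w (30, 30, 70) [353 154] [167 157 135]
w expected corners [[354.0, 105.0], [284.0, 106.0], [280.0, 163.0], [360.0, 162.0]]
s (10, 20, 100) [299 228] [178 171 147]
s (10, -20, 100) [312 221] [169 162 140]
s (50, 20, 100) [290 213] [194 185 156]
s (30, 30, 70) [286 226] [105 100  86]
s expected corners [[298.0, 235.0], [317.0, 223.0], [305.0, 201.0], [285.0, 212.0]]
```

```bash
cat > meas.py <<'E'
from h import *
w,b=pickle.load(open('f1.pkl','rb'))
for k,c in (('w',w),('s',b)):
    f=cv2.medianBlur(c['frame'],3).astype(float);r,g,bl=f[...,0]+1,f[...,1],f[...,2]
    m=((g/r>.91)&(g/r<.975)&(bl/r>.74)&(bl/r<.88)&(r>60)).astype(np.uint8)
    m=cv2.morphologyEx(m,cv2.MORPH_CLOSE,np.ones((5,5)));m=cv2.morphologyEx(m,cv2.MORPH_OPEN,np.ones((7,7)))
    ctr=tuple(int(v) for v in proj(c,seat(30,0,100))[0])
    n,lab=cv2.connectedComponents(m);
    mm=(lab==lab[ctr[1],ctr[0]]).astype(np.uint8); print(k,lab[ctr[1],ctr[0]],mm.sum())
    ct=max(cv2.findContours(mm,cv2.RETR_EXTERNAL,cv2.CHAIN_APPROX_NONE)[0],key=cv2.contourArea)
    print(cv2.approxPolyDP(ct,2.5,True)[:,0].tolist())
    hull=lambda M:cv2.convexHull(np.array([proj(c,seat(*q))[0] for q in M],np.float32))[:,0].round(0).astype(int).tolist()
    print('exp hull',hull([(x,y,z) for x in(0,60) for y in(-30,30) for z in(0,100)]))
E
python3 meas.py
```

```text
w 2 9342
[[284, 98], [277, 128], [277, 147], [287, 222], [350, 222], [354, 170], [362, 169], [362, 156], [357, 155], [357, 127], [349, 98]]
exp hull [[360, 162], [349, 219], [291, 220], [280, 163], [284, 106], [354, 105]]
s 5 1330
[[312, 207], [287, 208], [273, 217], [273, 226], [283, 242], [312, 238], [319, 230], [319, 221]]
exp hull [[317, 223], [298, 235], [281, 244], [269, 223], [285, 212], [305, 201]]
```

Run:
```python
from h import *
w,b=pickle.load(open('f1.pkl','rb'))
f=w['frame'].astype(int)
# row/column profiles near near-edge
for x in (295,318,340): print('col',x,[(y,int(f[y,x].sum()//3),round(f[y,x,2]/f[y,x,0],2)) for y in range(84,112,2)])
for y in (102,120,140,158,166,180): 
    m=[x for x in range(255,385) if f[y,x,1]/f[y,x,0]>.91 and .74<f[y,x,2]/f[y,x,0]<.88]; print('row',y,m[:3],m[-3:])
print('col 330',[(y,f[y,330].tolist()) for y in range(150,176,2)])
```

```text
col 295 [(84, 155, np.float64(0.75)), (86, 154, np.float64(0.75)), (88, 150, np.float64(0.74)), (90, 147, np.float64(0.74)), (92, 150, np.float64(0.75)), (94, 151, np.float64(0.75)), (96, 149, np.float64(0.75)), (98, 149, np.float64(0.79)), (100, 149, np.float64(0.8)), (102, 148, np.float64(0.8)), (104, 147, np.float64(0.81)), (106, 148, np.float64(0.8)), (108, 126, np.float64(0.8)), (110, 97, np.float64(0.85))]
col 318 [(84, 148, np.float64(0.74)), (86, 148, np.float64(0.73)), (88, 149, np.float64(0.73)), (90, 151, np.float64(0.74)), (92, 141, np.float64(0.75)), (94, 166, np.float64(0.8)), (96, 110, np.float64(0.73)), (98, 150, np.float64(0.8)), (100, 147, np.float64(0.8)), (102, 116, np.float64(0.82)), (104, 142, np.float64(0.81)), (106, 150, np.float64(0.8)), (108, 149, np.float64(0.8)), (110, 148, np.float64(0.8))]
col 340 [(84, 149, np.float64(0.74)), (86, 153, np.float64(0.74)), (88, 156, np.float64(0.75)), (90, 152, np.float64(0.74)), (92, 147, np.float64(0.75)), (94, 146, np.float64(0.74)), (96, 147, np.float64(0.77)), (98, 149, np.float64(0.81)), (100, 149, np.float64(0.8)), (102, 149, np.float64(0.81)), (104, 148, np.float64(0.8)), (106, 148, np.float64(0.8)), (108, 149, np.float64(0.8)), (110, 138, np.float64(0.81))]
row 102 [282, 283, 284] [348, 349, 350]
row 120 [266, 279, 280] [353, 354, 369]
row 140 [267, 277, 278] [354, 355, 356]
row 158 [275, 279, 280] [361, 363, 368]
row 166 [265, 276, 277] [354, 360, 361]
row 180 [268, 283, 284] [351, 352, 353]
col 330 [(150, [167, 158, 135]), (152, [117, 111, 94]), (154, [149, 139, 121]), (156, [200, 188, 167]), (158, [152, 142, 125]), (160, [156, 148, 126]), (162, [196, 192, 177]), (164, [225, 229, 230]), (166, [208, 196, 174]), (168, [135, 126, 109]), (170, [170, 160, 138]), (172, [199, 188, 166]), (174, [207, 194, 173])]
```

```bash
python3 - <<'E'
from h import *
w,b=pickle.load(open('f1.pkl','rb'))
A=cv2.resize(b['frame'][170:260,235:335],None,fx=4,fy=4,interpolation=cv2.INTER_CUBIC)
B=cv2.resize(w['frame'][80:240,255:385],(325,400)[:2] and (292,360),interpolation=cv2.INTER_CUBIC)
cv2.imwrite('pics/f1.png',np.hstack([A,B])[:,:,::-1])
E
python3 - <<'E'
from h import *
w,b=pickle.load(open('f1.pkl','rb'))
f=w['frame'].astype(int)
print([(y,f[y,325:336].mean(0).round().astype(int).tolist()) for y in range(136,166,2)])
g=cv2.cvtColor(w['frame'],cv2.COLOR_RGB2GRAY).astype(int)
print('colL',[(y,int(g[y,284:290].mean())) for y in range(126,170,2)]);print('colR',[(y,int(g[y,346:352].mean())) for y in range(126,170,2)])
h=np.array([np.cos(YAW),np.sin(YAW),0]);l=np.cross([0,0,1],h)
X=(h+[0,0,1])/2**.5;Z=([0,0,1]-h)/2**.5
def mid(c,a,b,L=60):
    o,d1=ray(c,a);_,d2=ray(c,b);s=L/np.linalg.norm(d1-d2);return o+s*(d1+d2)/2
for n,a,bb in (('near',(283.3,97.5),(349.7,97.5)),('far?',(277,143),(356,143)),('far?',(277,150),(358,150))):
    v=mid(w,a,bb)-SEAT;print(n,'seat x,y,z',(v@X).round(1),(v@l).round(1),(v@Z).round(1))
# silhouettes for tilt CCW theta, block edge resting: bed contact + lip (0,48)
for th in (0,8,15):
    t=np.radians(th)
    for lab,(x,z) in dict(near=(0,100),far=(60,100),bot=(60,0)).items():
        # CCW in (h,up); rotate about lip point (0,48) after offset so lower edge on bed
        d=lambda x,z:(x*np.cos(t)-(z)*np.sin(t)*-1*-1, x*np.sin(t)+z*np.cos(t))
        xx,zz=d(x,z); x0=48*np.tan(t); q=(xx+x0,zz)
        print(th,lab,proj(w,seat(q[0],-30,q[1]))[0].round(0),proj(w,seat(q[0],30,q[1]))[0].round(0),'side',proj(b,seat(q[0],-30,q[1]))[0].round(0),proj(b,seat(q[0],30,q[1]))[0].round(0))
E
```

```text
[(136, [166, 157, 134]), (138, [166, 157, 134]), (140, [166, 158, 135]), (142, [166, 157, 135]), (144, [166, 157, 135]), (146, [166, 157, 135]), (148, [166, 157, 134]), (150, [161, 154, 131]), (152, [130, 123, 104]), (154, [149, 140, 122]), (156, [169, 159, 141]), (158, [171, 161, 141]), (160, [164, 155, 134]), (162, [185, 182, 166]), (164, [224, 227, 225])]
colL [(126, 152), (128, 152), (130, 151), (132, 151), (134, 156), (136, 157), (138, 157), (140, 157), (142, 156), (144, 156), (146, 156), (148, 156), (150, 156), (152, 154), (154, 154), (156, 154), (158, 156), (160, 156), (162, 155), (164, 155), (166, 156), (168, 156)]
colR [(126, 152), (128, 151), (130, 151), (132, 153), (134, 156), (136, 155), (138, 155), (140, 155), (142, 157), (144, 157), (146, 157), (148, 157), (150, 157), (152, 157), (154, 157), (156, 157), (158, 157), (160, 157), (162, 157), (164, 157), (166, 157), (168, 157)]
near seat x,y,z -17.8 -1.9 93.0
far? seat x,y,z 45.8 -2.5 106.0
far? seat x,y,z 54.0 -1.9 107.9
0 near [284. 106.] [354. 105.] side [317. 223.] [298. 235.]
0 far [280. 163.] [360. 162.] side [305. 201.] [285. 212.]
0 bot [291. 220.] [349. 219.] side [287. 213.] [269. 223.]
8 near [284. 101.] [353. 100.] side [319. 226.] [300. 237.]
8 far [280. 149.] [360. 148.] side [308. 203.] [288. 214.]
8 bot [290. 222.] [350. 221.] side [287. 210.] [269. 220.]
15 near [285.  99.] [353.  98.] side [319. 229.] [301. 240.]
15 far [279. 137.] [360. 136.] side [310. 205.] [291. 216.]
15 bot [290. 223.] [351. 222.] side [287. 208.] [269. 218.]
```

Run:
```python
from h import *
p,_=st()
R0=np.array([670.5,142,212.])
v=R0-SEAT;print('seat x,z of release',(np.hypot(v[0],v[1])+v[2])/2**.5,(v[2]-np.hypot(v[0],v[1]))/2**.5)
plan([(R0+[0,0,65],YAW+np.pi/2),(R0,None),(R0+[0,0,0]+seat(-88,0,0)-SEAT,None)])
```

```text
t 21.7 pos [585.9 161.4 233.2] w 50.0 F [0.4 1.4 0.5]
seat x,z of release 190.51957240322832 52.72516032494403
t 21.7 pos [585.9 161.4 233.2] w 50.0 F [0.4 1.4 0.5]
[670. 142. 277.] -> [ 8.66 -4.4   0.31] -0.013
[670. 142. 212.] -> [0.02 6.5  0.  ] 0
[610. 157. 150.] -> [-6.21  6.24  0.  ] 0
```

Emit:
carry_out:
  moves:
    - [[0,-4.5,0.3,0,-0.1],[3,-4.5,0.3,0,-0.1],[6,-4.5,0.3,0,-0.1],[8.7,-4.5,0.3,0,-0.1],[8.7,-4.5,0.3,0,-0.1]]

```text
time: 22.12
tool_pos: [674.2, 138.9, 277.4]
orientation: [-1.562, 0.209, -0.207]
ft_force: [0.0, -0.3, -0.2]
gripper_width: 48.1
```

Emit:
carry_out:
  moves:
    - [[0,0,0,0,-0.1],[0,2,0,0,-0.1],[0,4,0,0,-0.1],[0,5,0,0,-0.1],[0,5,0,0,-0.1]]

```text
time: 22.53
tool_pos: [669.0, 142.2, 227.0]
orientation: [-1.563, 0.207, -0.201]
ft_force: [-0.2, -0.5, 0.2]
gripper_width: 48.0
```

Run:
```python
from h import *
plan([((670.5,142,212.),YAW+np.pi/2)])
```

```text
t 22.53 pos [669.  142.2 227. ] w 48.0 F [-0.2 -0.5  0.2]
[670. 142. 212.] -> [0.15 1.5  0.03] -0.012
```

Emit:
carry_out:
  moves:
    - [[0.1,1.5,0,0,-0.1],[0.1,1.5,0,0,0.5],[0.1,1.5,0,0,1],[0.1,1.5,0,0,1],[0.1,1.5,0,0,1]]
  grip_force: 50

```text
time: 22.95
tool_pos: [672.2, 142.1, 215.9]
orientation: [-1.56, 0.204, -0.206]
ft_force: [-0.1, 0.2, 0.1]
gripper_width: 28.8
```

Emit:
carry_out:
  moves:
    - [[0,0,0,0,1],[-0.5,0.5,0,0,1],[-1.2,1.2,0,0,1],[-2,2,0,0,1],[-2.8,2.8,0,0,1]]

```text
time: 23.37
tool_pos: [645.9, 149.3, 188.2]
orientation: [-1.56, 0.202, -0.208]
ft_force: [1.3, -1.2, 6.8]
gripper_width: 19.8
```

Emit:
carry_out:
  moves:
    - [[-0.7,0.7,0,0,1],[-1.4,1.4,0,0,1],[-2,2,0,0,1],[-2.6,2.6,0,0,1],[-3,3,0,0,1]]

```text
time: 23.78
tool_pos: [616.3, 156.5, 157.7]
orientation: [-1.561, 0.203, -0.207]
ft_force: [-1.1, -3.0, 7.3]
gripper_width: 19.8
```

```bash
cat >> h.py <<'E'
def jaw():
    p,_=st();v=p-SEAT;h=np.array([np.cos(YAW),np.sin(YAW),0]);a=v@h
    F=np.array(env.get_state()['ft_force']); print('gap est',(a+v[2])/2**.5-26.5,'F along slope',(F@h+F[2])/2**.5,'normal',(F[2]-F@h)/2**.5)
E
python3 -c "
from h import *
jaw()"
```

```text
t 23.78 pos [616.3 156.5 157.7] w 19.8 F [-1.1 -3.   7.3]
gap est 85.89526128344902 F along slope 4.895902726853253 normal 5.398877465889591
```

Emit:
carry_out:
  moves:
    - [[-0.2,0.2,0,0,1],[-0.4,0.4,0,0,1],[-0.6,0.6,0,0,1],[-0.8,0.8,0,0,1],[-0.8,0.8,0,0,1]]

```text
time: 24.2
tool_pos: [608.4, 158.5, 149.6]
orientation: [-1.562, 0.203, -0.206]
ft_force: [-1.7, -2.4, 4.3]
gripper_width: 19.6
```

Emit:
carry_out:
  moves:
    - [[-0.1,0.1,0,0,1],[-0.2,0.2,0,0,1],[-0.3,0.3,0,0,1],[-0.4,0.4,0,0,1],[-0.4,0.4,0,0,1]]

```text
time: 24.62
tool_pos: [607.7, 158.7, 148.8]
orientation: [-1.561, 0.199, -0.213]
ft_force: [2.0, -6.5, 21.4]
gripper_width: 19.6
```

```bash
python3 -c "
from h import *
jaw()"
```

```text
t 24.62 pos [607.7 158.7 148.8] w 19.6 F [ 2.  -6.5 21.4]
gap est 73.37123472067037 F along slope 17.59582004620421 normal 12.633440394662161
```

Emit:
carry_out:
  moves:
    - [[-0.1,0.1,0,0,1],[-0.2,0.2,0,0,1],[-0.3,0.3,0,0,1],[-0.3,0.3,0,0,1]]

```text
time: 24.95
tool_pos: [606.4, 159.0, 147.5]
orientation: [-1.561, 0.197, -0.216]
ft_force: [3.9, -8.2, 30.0]
gripper_width: 19.4
```

```bash
python3 -c "
from h import *
jaw()"
```

```text
t 24.95 pos [606.4 159.  147.5] w 19.4 F [ 3.9 -8.2 30. ]
gap est 71.53822051116607 F along slope 25.328874527670152 normal 17.08546311886243
```

Emit:
carry_out:
  moves:
    - [[-0.1,0.1,0,0,1],[-0.2,0.2,0,0,1],[-0.3,0.3,0,0,1],[-0.4,0.4,0,0,1],[-0.4,0.4,0,0,1]]

```text
time: 25.37
tool_pos: [604.7, 159.4, 145.7]
orientation: [-1.56, 0.194, -0.221]
ft_force: [4.9, -11.3, 41.5]
gripper_width: 19.4
```

```bash
python3 -c "
from h import *
jaw()
b=snap('side')
print('old/new left face px')
for n,q in dict(near=(0,100),far=(60,100)).items(): print(n)
g=b['frame'].astype(int)
for y in range(196,250,4): print(y,''.join('P' if g[y,x,0]>130 and .74<g[y,x,2]/g[y,x,0]<.9 and g[y,x,1]/g[y,x,0]>.92 else ('p' if .74<g[y,x,2]/g[y,x,0]<.9 and g[y,x,1]/g[y,x,0]>.92 else '.') for x in range(255,330,1)))
"
```

```text
t 25.37 pos [604.7 159.4 145.7] w 19.4 F [  4.9 -11.3  41.5]
gap est 69.07063732244869 F along slope 34.640569935172095 normal 24.021621041895383
old/new left face px
near
far
196 .pp.pp..........p....p.p...ppp..p..........................................
200 ................pp.pp.p.........p..........................................
204 .................p..p.p..........p.........................................
208 ....................p.......p....pp....P.PPPPPPPPPPPPPPPPPP................
212 ..............................pppPPPPPPPPPPPPPPPPPPPPPPPPPPPP..............
216 ..................p....pPPPPPPPPPPppppPPPPPPPPPPPPPPPPPPPPPPPP.............
220 ................ppppppppppppppppppppppppPPPPPPPPPPPPPPPPPPPPPPPPp...p......
224 ...................ppppppppppppppppppppppPPPPPPPPPPPPPPPPPPPPPPPPP.........
228 ....................pppppppppppppppppppppppPPPPPPPPPPPPPPPPPPPPPPPP........
232 ......................pppppppppppppppppppppppPPPPPPPPPPPPPPPP..............
236 ........................pppppppppppppppppppppppPPPPPPPp.p..........p.......
240 ..........pp.p............pppppppp.pppppppp..............P.................
244 ....p....................................p...........p..........P..........
248 ............................pp.......p...p...p.....p.................P.....
```

```bash
python3 -c "
from h import *
w,b=pickle.load(open('f1.pkl','rb'))
g=b['frame'].astype(int)
for y in range(204,246,4): print(y,''.join('P' if g[y,x,0]>130 and .74<g[y,x,2]/g[y,x,0]<.9 and g[y,x,1]/g[y,x,0]>.92 else ('p' if .74<g[y,x,2]/g[y,x,0]<.9 and g[y,x,1]/g[y,x,0]>.92 else '.') for x in range(255,330,1)))
"
```

```text
204 .p.........................................................................
208 .................................pppppppPPPPPPPPPPPPPPPPPPP................
212 ....p....................pppPPPPPPPPPPPPPPPPPPPPPPPPPPPPPPPP...............
216 ..................ppPPPPPPPPPPPPPPPPPPPPPPPPPPPPPPpPPPPPPPPPPP.............
220 .................pppppppppppppppppppppppPPPPPPPPPPPPPPPPPPPPPPP............
224 ...........p......pppppppppppppppppppppppPPPPPPPPPPPPPPPPPPPPPPPP..........
228 ....................ppppppppppppppppppppppPPPPPPPPPPPPPPPPPPPPPPPPp........
232 .....p...............pppppppppppppppppppppppPPPPPPPPPPPPPPPPPPP............
236 .......................pppppppppppppppppppppppPPPPPPPPPpp...p..............
240 ...........p...............p....pppppppppppppppPPp........p................
244 ......p...p...p.........................p..p.p.p...p...........p...........
```

Emit:
carry_out:
  moves:
    - [[0.4,-0.4,0,0,1],[0.8,-0.8,0,0,1],[1.2,-1.2,0,0,1],[1.6,-1.6,0,0,1],[1.6,-1.6,0,0,1]]

```text
time: 25.83
tool_pos: [611.5, 157.7, 152.7]
orientation: [-1.562, 0.207, -0.201]
ft_force: [-7.8, -1.7, 0.9]
gripper_width: 19.9
```

Emit:
carry_out:
  moves:
    - [[0,0,0,0,1],[0,0,0,0,0.2],[0,0,0,0,-0.1],[0,0,0,0,-0.1],[0,0,0,0,-0.1]]

```text
time: 26.25
tool_pos: [613.3, 157.6, 153.7]
orientation: [-1.561, 0.204, -0.205]
ft_force: [-0.5, -0.2, -0.3]
gripper_width: 38.7
```

```bash
python3 -c "
from h import *
jaw()
p,_=st()
plan([(p+[0,0,80],None),(seat(23,-2,80)+[0,0,70],YAW+np.pi/2),(seat(23,-2,80),None)])
"
```

```text
t 26.25 pos [613.3 157.6 153.7] w 38.7 F [-0.5 -0.2 -0.3]
gap est 80.87174831816083 F along slope -0.529118405180766 normal 0.1586713251984907
t 26.25 pos [613.3 157.6 153.7] w 38.7 F [-0.5 -0.2 -0.3]
t 26.25 pos [613.3 157.6 153.7] w 38.7 F [-0.5 -0.2 -0.3]
[613. 158. 234.] -> [ 0. -8.  0.] 0
[537. 175. 183.] -> [-7.84  5.09 -0.31] -0.013
[537. 175. 113.] -> [-0.  7. -0.] 0
```

Emit:
carry_out:
  moves:
    - [[0,-2,0,0,-0.1],[0,-5,0,0,-0.1],[0,-8,0,0,-0.4],[-1.5,-8,0,0,-0.7],[-2.8,-8,0,0,-0.7]]

```text
time: 26.67
tool_pos: [586.8, 165.3, 235.8]
orientation: [-1.559, 0.203, -0.208]
ft_force: [0.1, 0.9, -0.9]
gripper_width: 60.2
```

Emit:
carry_out:
  moves:
    - [[0,0,0,0,-0.7],[0,0,0,0,-0.7],[0,0,0,0,-0.7]]

```text
time: 26.92
tool_pos: [586.5, 164.1, 233.4]
orientation: [-1.561, 0.205, -0.205]
ft_force: [-0.2, 0.9, -0.4]
gripper_width: 72.4
```

```bash
cat > tilt.py <<'E'
from h import *
w=snap('wrist');p,_=st();g=cv2.GaussianBlur(cv2.cvtColor(w['frame'],cv2.COLOR_RGB2GRAY),(3,3),0).astype(int)
f=w['frame'].astype(float)
for th in (0,4,8,12,16):
    t=np.radians(th);o=48*np.tan(t);q=lambda x,z:(o+x*np.cos(t)-z*np.sin(t),x*np.sin(t)+z*np.cos(t))
    print(th,[proj(w,seat(q(x,z)[0],-2,q(x,z)[1]))[0].round(0).tolist() for x,z in((0,100),(60,100),(60,0))])
c=int(proj(w,seat(0,-22,100))[0][0]);d=int(proj(w,seat(0,22,100))[0][0])
print(c,[(y,int(g[y,c-2:c+3].mean())) for y in range(60,180,3)]);print(d,[(y,int(g[y,d-2:d+3].mean())) for y in range(60,180,3)])
print('B/R',[(y,round(float(f[y,c-2:c+3,2].mean()/f[y,c-2:c+3,0].mean()),2)) for y in range(80,116,2)])
E
python3 tilt.py; python3 -c "
from h import *
plan([(seat(23,-2,80)+[0,0,70],YAW+np.pi/2)])"
```

```text
t 26.97 pos [586.5 164.  233.2] w 72.9 F [-0.3  1.1 -0. ]
0 [[312.0, 108.0], [312.0, 165.0], [314.0, 221.0]]
4 [[312.0, 105.0], [312.0, 158.0], [314.0, 222.0]]
8 [[312.0, 103.0], [312.0, 151.0], [314.0, 223.0]]
12 [[312.0, 101.0], [312.0, 144.0], [314.0, 224.0]]
16 [[312.0, 100.0], [312.0, 138.0], [314.0, 224.0]]
288 [(60, 139), (63, 137), (66, 139), (69, 140), (72, 139), (75, 94), (78, 148), (81, 152), (84, 155), (87, 155), (90, 152), (93, 152), (96, 151), (99, 147), (102, 143), (105, 141), (108, 167), (111, 181), (114, 180), (117, 179), (120, 179), (123, 179), (126, 173), (129, 158), (132, 151), (135, 135), (138, 154), (141, 160), (144, 173), (147, 179), (150, 178), (153, 178), (156, 178), (159, 177), (162, 177), (165, 148), (168, 121), (171, 121), (174, 121), (177, 120)]
340 [(60, 134), (63, 130), (66, 111), (69, 154), (72, 154), (75, 148), (78, 141), (81, 146), (84, 151), (87, 156), (90, 159), (93, 150), (96, 147), (99, 148), (102, 148), (105, 152), (108, 179), (111, 180), (114, 179), (117, 179), (120, 180), (123, 179), (126, 179), (129, 179), (132, 161), (135, 166), (138, 177), (141, 179), (144, 179), (147, 179), (150, 179), (153, 179), (156, 178), (159, 177), (162, 175), (165, 128), (168, 122), (171, 123), (174, 123), (177, 122)]
B/R [(80, 0.74), (82, 0.74), (84, 0.74), (86, 0.74), (88, 0.75), (90, 0.74), (92, 0.74), (94, 0.75), (96, 0.74), (98, 0.75), (100, 0.75), (102, 0.74), (104, 0.74), (106, 0.74), (108, 0.8), (110, 0.81), (112, 0.81), (114, 0.81)]
t 26.97 pos [586.5 164.  233.2] w 72.9 F [-0.3  1.1 -0. ]
[537. 175. 183.] -> [-5.09  5.04 -0.24] -0.014
```

```bash
cat > fin.py <<'E'
from h import *
w=snap('wrist');st();f=cv2.GaussianBlur(w['frame'],(3,3),0).astype(int)
ok=lambda y,x:.77<f[y,x,2]/f[y,x,0]<.87 and f[y,x,1]/f[y,x,0]>.91 and f[y,x,0]>100
P=lambda *q:proj(w,seat(*q))[0]
for s,(x,z) in dict(near=(3,100),far=(57,100),mid=(60,60)).items():
    E=[P(x,-30,z),P(x,30,z)];y=int(round((E[0][1]+E[1][1])/2))
    cen=int((E[0][0]+E[1][0])/2); xs=[c for c in range(cen-60,cen+60) if ok(y,c)]
    lo=[c for c in xs if c<cen][0:2];hi=xs[-2:]
    # tighten: walk inwards from expected edges
    print(s,'row',y,'expected',E[0][0].round(1),E[1][0].round(1),'found',lo,hi,'px/mm',((E[1][0]-E[0][0])/60).round(2))
g=f.mean(2)
for yy in (-25,25):
    for n,zz in (('near',(0,100)),('far',(60,100))):
        u=P(zz[0],yy,zz[1]);c=int(round(u[0]));r=int(u[1]);col=g[r-9:r+10,c-1:c+2].mean(1)
        print(n,yy,'exp row',u[1].round(1),'step at',r-9+int(np.argmax(abs(np.diff(col))))+.5)
E
python3 fin.py
```

```text
t 27.02 pos [586.5 164.1 233.2] w 73.3 F [ 0.4  0.4 -0.2]
near row 110 expected 279.3 349.8 found [277, 278] [346, 347] px/mm 1.17
far row 162 expected 275.8 354.5 found [273, 274] [352, 367] px/mm 1.31
mid row 192 expected 281.4 350.1 found [280, 281] [347, 364] px/mm 1.15
near -25 exp row 108.3 step at 107.5
far -25 exp row 165.7 step at 165.5
near 25 exp row 107.5 step at 106.5
far 25 exp row 164.8 step at 163.5
```

The block now sits within about a pixel of the goal pose in every measured edge, and about 2 mm off the middle. It dropped into the corner when the jaw backed off. Now I'll close the jaw on it.

Emit:
carry_out:
  moves:
    - [[0,0,0,0,-0.4],[1.4,0,0,0,-0.1],[2.8,0,0,0,-0.1],[2.8,0,0,0,-0.1],[2.8,0,0,0,-0.1]]

```text
time: 27.43
tool_pos: [613.2, 157.1, 232.9]
orientation: [-1.561, 0.206, -0.205]
ft_force: [0.0, 0.2, 0.2]
gripper_width: 51.5
```

Emit:
carry_out:
  moves:
    - [[0,2,0,0,-0.1],[0,4,0,0,-0.1],[0,6,0,0,-0.1],[0,6.5,0,0,-0.1],[0,6.5,0,0,-0.1]]

```text
time: 27.85
tool_pos: [611.6, 157.4, 167.1]
orientation: [-1.562, 0.207, -0.202]
ft_force: [0.0, 0.1, 0.8]
gripper_width: 47.9
```

```bash
python3 -c "
from h import *
plan([((613.3,157.6,153.7),YAW+np.pi/2)])"
```

```text
t 27.85 pos [611.6 157.4 167.1] w 47.9 F [0.  0.1 0.8]
[613. 158. 154.] -> [0.16 1.34 0.06] -0.012
```

Emit:
carry_out:
  moves:
    - [[0.2,0.7,0,0,-0.1],[0.2,1.2,0,0,0.4],[0.2,1.2,0,0,1],[0.2,1.2,0,0,1],[0.2,1.2,0,0,1]]

```text
time: 28.27
tool_pos: [615.1, 157.1, 157.1]
orientation: [-1.561, 0.204, -0.205]
ft_force: [-0.2, -0.2, -0.0]
gripper_width: 28.6
```

Emit:
carry_out:
  moves:
    - [[0,0,0,0,1],[-0.3,0.3,0,0,1],[-0.6,0.6,0,0,1],[-0.9,0.9,0,0,1],[-1.2,1.2,0,0,1]]

```text
time: 28.68
tool_pos: [604.1, 159.5, 145.7]
orientation: [-1.561, 0.203, -0.207]
ft_force: [0.2, -3.3, 6.7]
gripper_width: 19.5
```

Emit:
carry_out:
  moves:
    - [[-0.1,0.1,0,0,1],[-0.2,0.2,0,0,1],[-0.3,0.3,0,0,1],[-0.3,0.3,0,0,1]]

```text
time: 29.02
tool_pos: [603.3, 159.7, 144.9]
orientation: [-1.561, 0.2, -0.211]
ft_force: [2.8, -5.2, 17.3]
gripper_width: 19.7
```

```bash
python3 -c "
from h import *
jaw()"
```

```text
t 29.02 pos [603.3 159.7 144.9] w 19.7 F [ 2.8 -5.2 17.3]
gap est 67.37976927229894 F along slope 15.048685107047657 normal 9.407049260897933
```

Emit:
carry_out:
  moves:
    - [[-0.1,0.1,0,0,1],[-0.2,0.2,0,0,1],[-0.3,0.3,0,0,1],[-0.4,0.4,0,0,1],[-0.4,0.4,0,0,1]]

```text
time: 29.43
tool_pos: [603.2, 159.8, 144.8]
orientation: [-1.56, 0.195, -0.219]
ft_force: [6.2, -9.8, 37.1]
gripper_width: 19.5
```

```bash
python3 -c "
from h import *
jaw()"
```

```text
t 29.43 pos [603.2 159.8 144.8] w 19.5 F [ 6.2 -9.8 37.1]
gap est 67.24719097799475 F along slope 32.17855885494282 normal 20.329435660195124
```

Emit:
carry_out:
  moves:
    - [[0.2,-0.2,0,0,1],[0.4,-0.4,0,0,1],[0.4,-0.4,0,0,1]]

```text
time: 29.68
tool_pos: [603.3, 159.7, 144.9]
orientation: [-1.561, 0.201, -0.211]
ft_force: [1.4, -6.0, 15.8]
gripper_width: 19.6
```

```bash
python3 -c "
from h import *
jaw()"
```

```text
t 29.68 pos [603.3 159.7 144.9] w 19.6 F [ 1.4 -6.  15.8]
gap est 67.39524433963723 F along slope 13.19881934422632 normal 9.175885019671423
```

Emit:
carry_out:
  moves:
    - [[0.1,-0.1,0,0,1],[0.1,-0.1,0,0,0.4],[0.1,-0.1,0,0,0],[0.1,-0.1,0,0,-0.1],[0.1,-0.1,0,0,-0.1]]

```text
time: 30.1
tool_pos: [601.0, 160.8, 142.3]
orientation: [-1.561, 0.205, -0.204]
ft_force: [-0.1, 0.8, -0.6]
gripper_width: 38.8
```

Emit:
carry_out:
  moves:
    - [[0,-2,0,0,-0.1],[0,-4,0,0,-0.1],[0,-7,0,0,-0.1],[0,-10,0,0,-0.1],[0,-10,0,0,-0.1]]

```text
time: 30.52
tool_pos: [603.2, 162.0, 248.5]
orientation: [-1.558, 0.199, -0.21]
ft_force: [0.3, 0.6, 0.7]
gripper_width: 47.3
```

Emit:
carry_out:
  moves:
    - [[-1,0,0,0,-0.1],[-1.6,0,0,0,-0.1],[-1.6,0,0,0,-0.1],[-1.6,0,0,0,-0.1]]

```text
time: 30.85
tool_pos: [584.9, 164.7, 241.5]
orientation: [-1.562, 0.205, -0.203]
ft_force: [0.2, 0.4, -0.0]
gripper_width: 47.9
```

```bash
python3 fin.py
python3 - <<'E'
from h import *
b=snap('side');a,b0=pickle.load(open('c0.pkl','rb'));t=snap('top')
d=np.abs(t['frame'].astype(int)-a['frame']).sum(2)
for n,P in dict(bowl=(176,178),rib=(381,247),loop_l=(289,270),loop_s=(233,243),brush=(208,246)).items(): print(n,'mean change',d[P[1]-12:P[1]+12,P[0]-12:P[0]+12].mean().round(1))
w=snap('wrist');f=w['frame'].astype(int)
# jaw contact: jaw top front edge expected just behind rosette face at (60..,y,26)
c=proj(w,seat(60,0,26))[0];print('jaw edge exp',c.round(0),[(r,f[r,int(c[0])-25].tolist()) for r in range(int(c[1])-10,int(c[1])+12,2)])
E
```

```text
t 30.9 pos [585.3 164.4 241.6] w 47.6 F [-0.1  0.1 -0.3]
near row 113 expected 280.6 348.8 found [278, 279] [345, 346] px/mm 1.14
far row 163 expected 277.1 353.1 found [275, 276] [351, 365] px/mm 1.27
mid row 192 expected 282.4 348.9 found [282, 283] [346, 363] px/mm 1.11
near -25 exp row 110.7 step at 110.5
far -25 exp row 166.3 step at 165.5
near 25 exp row 110.0 step at 108.5
far 25 exp row 165.5 step at 164.5
bowl mean change 38.0
rib mean change 104.9
loop_l mean change 38.8
loop_s mean change 37.4
brush mean change 38.8
jaw edge exp [316. 208.] [(197, [127, 120, 101]), (199, [76, 72, 62]), (201, [72, 68, 58]), (203, [71, 67, 58]), (205, [72, 68, 58]), (207, [72, 68, 58]), (209, [70, 58, 46]), (211, [55, 54, 51]), (213, [55, 56, 50]), (215, [55, 54, 51]), (217, [55, 54, 50])]
```

Run:
```python
from h import *
a,_=pickle.load(open('c0.pkl','rb'));t=snap('top')
for c in (a,t):
    f=c['frame'].astype(int);r=f[225:270,360:405];m=(r[...,1]>r[...,0]*1.25)&(r[...,1]>r[...,2]*1.05)
    y,x=np.nonzero(m);print('rib',m.sum(),x.mean()+360,y.mean()+225)
print(env.finish_job())
```

```text
rib 352 380.74147727272725 247.14488636363637
rib 0 nan nan
the job is handed in; nothing more can be done
None<stdin>:5: RuntimeWarning: Mean of empty slice.
  ret = ret.dtype.type(ret / rcount)
```

I slid the jaw back and took the block out. I used the bat to tip it, so the pencilled end now looks straight out from the bed. Then I seated it, slid the jaw down against it, let go, and handed the job in at about 31 s.

**Recovery along the way:** The first seating went wrong. The block leaned about 16° over the lower jaw's lip. I pushed the jaw against it and backed off, and the block then dropped square into the corner before I closed the jaw for good.

**Last checks:**
- **Block:** its edges were within about 1.5 pixels of the goal pose, and it sat about 2 mm to the right of the middle of the bed.
- **Jaw:** it sits against the block. It did not move under a push of about 32 N, and its edge showed in the wrist picture where a 60 mm gap would put it.
- **Gripper:** it was open and clear of everything, reading about 0 N.

**Failed or unclear checks:**
- **Rib:** the last colour check did not find the rib in the top picture. The arm or its shadow probably covered it. The tool was never sent near it, but I could not confirm it is where it was.
- **Bowl, loop tools and brush:** a before-and-after comparison showed the same small change at each, which I took as a lighting difference. I did not measure their positions.
- **Final view:** I had used all 12 pictures, so these last checks are from pixel measurements only.

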